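Carry the mended stone slip on the trowel into the gluing vise

ROBOT

A 6-joint arm with a two-finger parallel gripper is mounted at the origin on the work surface. World frame = base frame: x ahead of the robot, y to its left, z up, the work surface at z = 0. Lengths are in m, angles in rad, forces in N, time in s.
With the tool pointing down it reaches from about 0.35 to 0.85 m from the base axis. Payload 8.1 kg.
Tool frame: the origin (TCP) lies at the very end of the fingers, on their centre line; the grasp point (between the pads) lies 19 mm behind it (ctrl.grip_depth is the distance from the TCP to the grasp point, in m); z points along the fingers, y is the direction in which the jaws open and shut (so a half turn about z gives the same grasp; the last joint's range is limited). The gripper opens to 85 mm and grips with 20 to 120 N. Pads are 22 mm wide; open, the fingers measure 114 mm over their backs; the gripper's body (76 mm by 85 mm) begins 54 mm behind the grasp point. The pads swing forward as they close: fully open they stand 13 mm farther back than shut.
Start: joints at [-1.206, 0.13, 1.488, -0, 1.523, -0.085], TCP at [0.261, -0.54, 0.231] pointing down, gripper open.
Joint ranges: [-2.96, 2.96], [-0.89, 2.26], [0.02, 2.5], [-1.34, 4.48], [0, 2.73], [-2.66, 2.66]. Speed limits (rad/s): [2.39, 2.39, 2.79, 3.14, 3.14, 3.14].

INTERFACE

Orientations are given as a unit quaternion [x, y, z, w].
In Python, from bench import ctrl gives the robot as it stands. The module is installed in compiled form; this text tells all that it offers.
- The arm moves only by the shell command python3 -m inch 'ROWS' [FORCE]. ROWS is JSON, a list of rows, each an object with "travel": the shift along the world's x, y, z in units of 40 mm (1.0 is 40 mm), a list of three; "twist": the turn, a rotation vector about the world's x, y, z in units of 6 degrees (1.0 is 6 degrees), a list of three; "claw": the closure, from -1 (fully open) to 1 (shut), so that 0 is half open. A call has 1 to 8 rows; each row shifts and turns the commanded pose from where the row before left it; what a row does not reach is not made up. A row lasts 1/8 s, in which the tool goes at most 62.5 mm and 10.7 degrees, less where a joint would pass 70% of its speed; a pose out of reach is approached as far as the arm can. A call is refused whole if a number of a shift passes 1 or a number of a turn 1, either way. A call with a gripper value outside its range is refused whole. The fingers move at their own pace and stop on an object; FORCE is the grip in N (left out, the last holds). Time passes only in rows, so rows that do not move let the fingers close. It gives the time, the measured TCP pose, the force and the opening at its end, in the units of the state.
- ctrl.get_obs(): the state, without advancing time (a new reading comes with each control period).
- ctrl.capture(name): name is "scene" or "top" or "wrist"; returns a dict with "img" (384x512x3 uint8, red, green, blue), "mtx" (3x3 intrinsics, pixels), "k1" (the pictures are not rectified: a ray, as slopes to the right and down, at radius r is drawn at 1 + k1 r^2 times it, then the intrinsics apply), "rvec" (rotation vector, rad) and "tvec" (3), from world to camera coordinates, as OpenCV has them; the wrist camera has in their place "tool_from_camera" (4x4, takes a point from camera to tool coordinates, whose origin is the TCP and whose axes are the flange's). Camera axes: x right, y down, z forward; pixel columns grow to the right and rows downward; lengths in m; the calibration is good to about 2 mm. A picture is of the moment at which its call begins: read the wrist's pose just before it. There is no depth.
- ctrl.job_done(): hands the job in, once; it reports no verdict.
Trained networks look in a picture, given as the dict that the camera call returned (one of the last four; its "shot" number tells which), for a name from the list of things; names that differ only in an ending like _2 or _b are one class to them, and where a whole thing is asked for, a point or a joint stands for the part that bears it (a point fixed in the world has none). Each returns a list of dicts, best first, with "conf" (0 to 1); they miss things now and then, are a little off and sometimes report something else, mostly with a low value. They report only what shows in the picture. A call takes as long as a camera call.
- ctrl.trace(picture, query): "mask" (384x512 bool, what is visible of it) and "rect" ([left, top, width, height] in pixels, round what is visible of it).
The state is a dict: "time": time; "q": joint angles; "qvel": joint speeds; "joint_torque": joint torques, N m; "eef_pos": TCP position; "orientation": TCP orientation; "force": force on the tool from outside, world axes, zero at the start; "torque": the same for the moment, N m; "grip_width": opening from 0.0 (shut) to 1.0 (fully open).
Only numpy, scipy, OpenCV 4.12 (cv2) and the standard library are available. Lean on these libraries where they do the work, as an engineer would, in place of code of your own. Each camera call takes 0.05 s, during which the arm holds its last target.

TASK

The glue in the mended stone slip is still green, so keep your fingers off it: take the margin trowel by its handle, lift the slip off the drying sticks on the blade, carry it level to the gluing vise, set it down on the two steps, wholly between the jaws, and draw the trowel out. Then push the sliding jaw up by feel until it nips the slip firmly against the rubber lining, without crushing it. Leave the trowel lying flat on the bench and everything else where it is.

Things in the scene. Friction and masses are not known exactly. Their poses are not given: they have to be found in the camera images.
- slip_center (a point): mended stone slip: pale limestone plate, 70 mm (its x) by 84 mm (its y), 12 mm thick, 120 to 230 g, a dark crooked glue line along its x; the point is its centre. It starts lying across the two drying sticks, underside 24 mm above the bench.
- slip: the same stone slip as a body; origin at its centre
- sticks: drying sticks, fixed: two hardwood battens along x, 115 mm long, 16 mm wide, 24 mm high, with a clear gap of 56 mm between them (y -28 to +28 mm), bare bench in the gap. A cross piece closes the far end from x = 57 mm on; the -x end (x = -57 mm) is open. Origin on the bench, midway between the battens.
- trowel_grip (a point): margin trowel, loose, 190 g, starting flat on its blade: point on the handle's centre line where it is best held, 40 mm above the blade's underside. x points along the tool to the blade's tip, z up. Handle flat-sided, 24 mm wide (y), 26 mm high, from 60 mm behind the point to 32 mm ahead of it.
- trowel_blade (a point): the trowel's blade: steel, 110 mm long, 40 mm wide, 3 mm thick. Point on its upper face, midway across, 44 mm from the tip, where a load sits best: 106 mm ahead of trowel_grip and 37 mm below it; same axes. Tells how the blade lies in the hand.
- trowel: the same trowel; origin at the middle of the blade's heel, on its underside, 40 mm ahead of trowel_grip; same axes. The cranked neck rises here to the handle, and its root (8 mm high) covers the blade as far as x = 22 mm, so a part can lie flat from x = 22 to 110 mm.
- vise_bed (a point): gluing vise, fixed, grey cast iron: point midway along the jaws, at the height of the two steps that carry the work, 45 mm above the bench. Jaws run along x, 90 mm long, tops 63 mm above the bench, open above and at both x ends. Sliding jaw on the -y side, fixed jaw on +y. Between the steps the bed lies 25 mm below this point: room for a blade under the work.
- fixed_face (a point): fixed jaw of the vise, midway along, at step height, 50 mm to +y of vise_bed, same axes. Its step reaches 20 mm from here to -y. The rubber-lined face standing over the step is packed out 0 to 8 mm from here (to -y): only feel or sight tells how far. The lining yields about 1 mm for each 6 N, 4.5 mm at most.
- jaw_face (a point): the sliding jaw's face, midway along, at step height, same axes as vise_bed; it looks to +y and starts 104 to 110 mm from fixed_face. Its step reaches 20 mm ahead of the face (+y), level with the fixed step, and moves with the jaw. The slip goes between the two faces, one edge on each step.
- jaw_back (a point): centre of the sliding jaw's plain outer (-y) face, 48 mm above the bench, where it is pushed; 30 mm behind jaw_face. Jaw block 90 mm long, top 63 mm above the bench; behind it the flat bed (20 mm high) is clear for 50 mm. It slides to +y with a steady drag of about 10 N, and jams where it is left. A nip of 5 to 15 N on the slip, over and above that drag, is right.
- jaw: the sliding jaw as a whole (its origin is that of the vise on the bench when the jaw is fully open, shifted along y with the jaw)
- mallet: bystander: dummy mallet standing on its nylon face, 74 mm across, 178 mm high; origin under it
- rub_stone: bystander: dark green carborundum rubbing stone, 150 x 50 x 25 mm; origin under its centre
- dividers: bystander: brass dividers lying flat, 150 mm long, 8 mm high; origin under the hinge, points towards +x
- point: bystander: steel point chisel lying flat, 180 mm long, 16 mm thick; origin under its middle
- square: bystander: try square lying flat, 160 x 110 mm, 16 mm high; origin under the middle of its stock
- resin_tin: bystander: steel tin, 74 mm across, 95 mm high; origin under it

How it is judged:
By the outcome, as a careful person would: the job done as asked, in the order asked, and still so for the second after the job is handed in, with the robot touching nothing.
It also fails if it takes over 72 s, if anything falls off the work surface, if the arm or the gripper's body presses on something with over 40 N, if the wrist force passes 120 N, or if a joint passes its speed limit or range.

## Working session

There is one attempt and no reset: what is moved stays moved. The work goes in short steps, Python scripts to look and compute and a shell command to move; the robot and the scene stay as the last step left them, time stands still between calls to the robot, and variables do not carry over. Pictures are saved under pics/ and viewed, and the job is handed in when it is done.

```bash
ls; mkdir -p pics; cat > h.py <<'E'
import numpy as np, cv2
from bench import ctrl
def save(c,n): cv2.imwrite(f'pics/{n}.png',c['img'][:,:,::-1])
E
python3 - <<'E'
from h import *
o=ctrl.get_obs();print(o)
for n in ['scene','top','wrist']:
    c=ctrl.capture(n);save(c,n+'0');print({k:v for k,v in c.items() if k!='img'})
E
```

```text
pics
{'time': 0.0, 'q': array([-1.20640749e+00,  1.31185920e-01,  1.48928971e+00,  9.67978281e-08,
        1.52300963e+00, -8.54175859e-02]), 'qvel': array([ 0.0005179 ,  0.00043683,  0.00208892,  0.00051717, -0.00059323,
       -0.00052542]), 'joint_torque': array([ 1.99239339e-04, -5.69413161e+01, -5.00541186e+01, -2.20318775e-04,
        1.47904514e-02,  6.61820695e-05]), 'eef_pos': array([ 0.26068521, -0.53978882,  0.23022393]), 'orientation': array([ 9.74815260e-01,  2.23011911e-01, -1.31520425e-04, -9.37120576e-04]), 'force': array([-0.6507141 ,  0.00312757,  0.18832976]), 'torque': array([-0.01640758, -0.02384459, -0.01384625]), 'grip_width': 1.0039243250109207}
{'mtx': array([[447.29291578,   0.        , 258.97724531],
       [  0.        , 447.29291578, 195.6200185 ],
       [  0.        ,   0.        ,   1.        ]]), 'k1': -0.05867819767443337, 'rvec': array([ 2.262118  ,  0.94041915, -0.33812098]), 'tvec': array([-0.40402494, -0.27430186,  1.6899602 ]), 'shot': 1}
{'mtx': array([[366.72450575,   0.        , 257.54335769],
       [  0.        , 366.72450575, 190.08920651],
       [  0.        ,   0.        ,   1.        ]]), 'k1': -0.1117914524087237, 'rvec': array([ 2.15562306, -2.14997885,  0.1301558 ]), 'tvec': array([-0.01519749,  0.56368728,  0.97273715]), 'shot': 2}
{'mtx': array([[273.7072712 ,   0.        , 251.85827809],
       [  0.        , 273.7072712 , 192.01700373],
       [  0.        ,   0.        ,   1.        ]]), 'k1': -0.0010774813753506886, 'tool_from_camera': array([[ 1.39883772e-03, -9.54324695e-01, -2.98768171e-01,
         7.66738212e-02],
       [ 9.99999014e-01,  1.37206641e-03,  2.99360806e-04,
         3.29162441e-04],
       [ 1.24242363e-04, -2.98768295e-01,  9.54325673e-01,
        -1.42690709e-01],
       [ 0.00000000e+00,  0.00000000e+00,  0.00000000e+00,
         1.00000000e+00]]), 'shot': 3}
```

View pics/scene0.png

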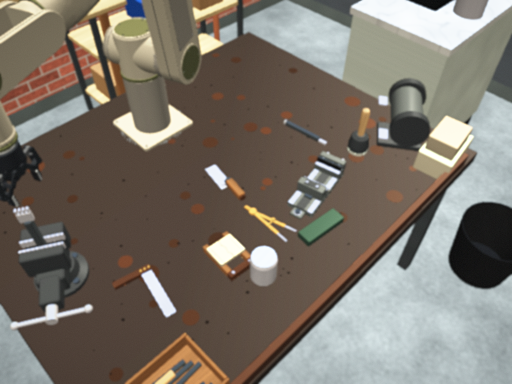

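View pics/top0.png

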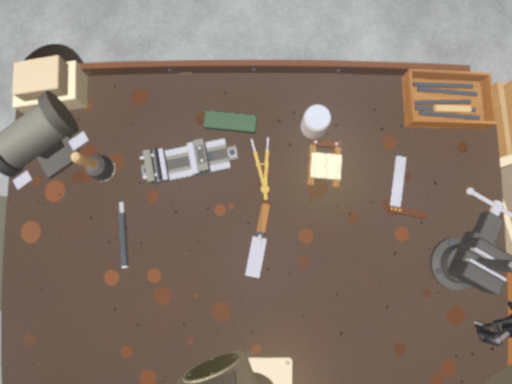

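View pics/wrist0.png

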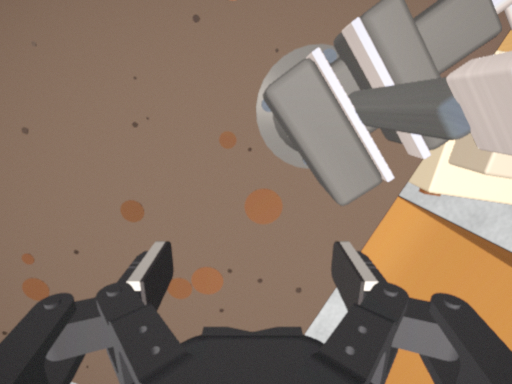

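```bash
cat >> h.py <<'E'
from scipy.spatial.transform import Rotation as R
def campose(c,o=None):
    """returns Rwc (cam->world), t (cam centre)"""
    if 'rvec' in c:
        Rm=cv2.Rodrigues(np.array(c['rvec']))[0]; return Rm.T, -Rm.T@np.array(c['tvec'])
    T=np.eye(4);T[:3,:3]=R.from_quat(o['orientation']).as_matrix();T[:3,3]=o['eef_pos']
    T=T@c['tool_from_camera'];return T[:3,:3],T[:3,3]
def unproj(c,uv,z,o=None):
    uv=np.atleast_2d(np.array(uv,float));K=c['mtx']
    d=(uv-[K[0,2],K[1,2]])/[K[0,0],K[1,1]]
    x=d.copy()
    for _ in range(20): x=d/(1+c['k1']*(x**2).sum(1,keepdims=True))
    Rw,t=campose(c,o);r=np.c_[x,np.ones(len(x))]@Rw.T
    return t+r*((z-t[2])/r[:,2])[:,None]
def proj(c,P,o=None):
    P=np.atleast_2d(P);Rw,t=campose(c,o);X=(P-t)@Rw;x=X[:,:2]/X[:,2:]
    x=x*(1+c['k1']*(x**2).sum(1,keepdims=True));K=c['mtx']
    return x*[K[0,0],K[1,1]]+[K[0,2],K[1,2]]
def look(name,tag):
    o=ctrl.get_obs();c=ctrl.capture(name);save(c,tag);return c,o
E
python3 - <<'E'
from h import *
c,o=look('top','top1')
zs=dict(slip=.036,sticks=.024,trowel=.0,jaw=.063,vise_bed=.063,mallet=0.1,rub_stone=.025,dividers=.008,point=.016,resin_tin=.095,fixed_face=.06)
for n,z in zs.items():
    for r in ctrl.trace(c,n)[:3]:
        m=r['mask'];ys,xs=np.nonzero(m)
        if len(xs)<5: continue
        cs=cv2.findContours(m.astype(np.uint8),cv2.RETR_EXTERNAL,2)[0];k=max(cs,key=len)
        box=cv2.boxPoints(cv2.minAreaRect(k))
        print(n,round(r['conf'],2),r['rect'],'c',unproj(c,[xs.mean(),ys.mean()],z)[0].round(3),'box',unproj(c,box,z)[:,:2].round(3).tolist())
im=c['img'][:,:,::-1]
cv2.imwrite('pics/t1.png',cv2.resize(im[90:290,130:350],None,fx=3.6,fy=3,interpolation=cv2.INTER_CUBIC) if 0 else cv2.resize(im[100:290,130:350],None,fx=3,fy=3,interpolation=cv2.INTER_CUBIC))
E
```

```text
slip 0.83 [312.7, 152.4, 29.6, 25.4] c [ 0.632 -0.202  0.036] box [[0.602, -0.157], [0.67, -0.164], [0.664, -0.247], [0.596, -0.24]]
slip 0.37 [246.9, 201.4, 22.4, 76.7] c [ 0.416 -0.015  0.036] box [[0.334, 0.021], [0.535, -0.019], [0.527, -0.057], [0.327, -0.017]]
sticks 0.92 [306.1, 141.1, 31.1, 46.3] c [ 0.665 -0.198  0.024] box [[0.62, -0.154], [0.713, -0.161], [0.709, -0.25], [0.615, -0.242]]
trowel 0.89 [245.5, 201.7, 25.1, 75.4] c [ 0.416 -0.015  0.   ] box [[0.33, 0.021], [0.541, -0.015], [0.534, -0.055], [0.323, -0.018]]
jaw 0.71 [186.5, 139.1, 23.9, 36.1] c [0.65  0.147 0.063] box [[0.693, 0.186], [0.706, 0.124], [0.61, 0.104], [0.598, 0.164]]
vise_bed 0.85 [140.2, 142.5, 98.1, 43.2] c [0.64  0.18  0.063] box [[0.665, 0.32], [0.723, 0.056], [0.624, 0.034], [0.567, 0.294]]
mallet 0.58 [70.7, 152.9, 43.5, 28.6] c [0.621 0.417 0.1  ] box [[0.644, 0.496], [0.699, 0.449], [0.617, 0.351], [0.564, 0.397]]
mallet 0.36 [310.3, 151.7, 32.2, 28.1] c [ 0.619 -0.191  0.1  ] box [[0.589, -0.148], [0.656, -0.154], [0.65, -0.236], [0.583, -0.228]]
rub_stone 0.71 [203.1, 114.1, 54.8, 21.4]
[... 334 characters left out ...]
, [0.686, -0.043], [0.542, -0.043]]
point 0.72 [119.1, 205.1, 11.3, 64.6] c [0.441 0.366 0.016] box [[0.531, 0.386], [0.532, 0.365], [0.349, 0.346], [0.348, 0.367]]
point 0.69 [72.1, 154.3, 44.2, 27.1] c [0.638 0.457 0.016] box [[0.662, 0.542], [0.722, 0.491], [0.634, 0.384], [0.575, 0.434]]
resin_tin 0.92 [300.1, 103.6, 24.8, 37.4] c [ 0.741 -0.167  0.095] box [[0.787, -0.13], [0.788, -0.206], [0.696, -0.203], [0.695, -0.129]]
resin_tin 0.7 [306.5, 139.8, 31.3, 46.8] c [ 0.656 -0.186  0.095] box [[0.693, -0.15], [0.693, -0.232], [0.642, -0.231], [0.641, -0.149]]
fixed_face 0.68 [141.6, 140.8, 98.3, 47.6] c [0.64 0.18 0.06] box [[0.669, 0.322], [0.721, 0.054], [0.619, 0.034], [0.567, 0.297]]
```

View pics/t1.png

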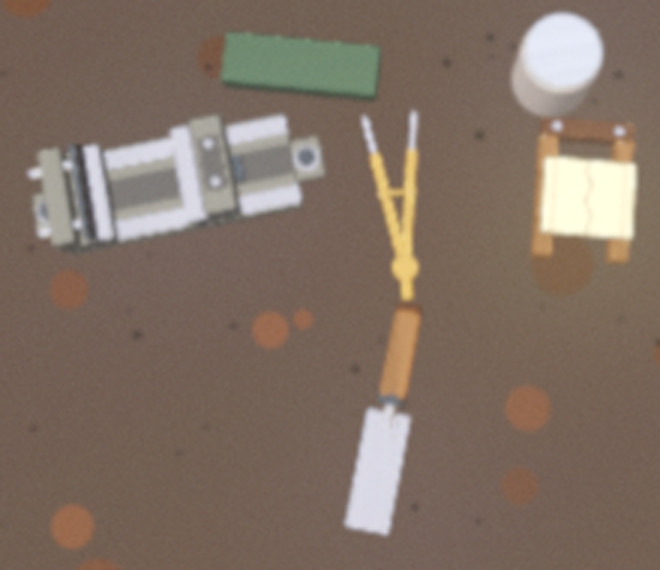

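```bash
python3 -m inch '[{"travel":[0.5,1,0.2],"twist":[0,0,1],"claw":-1},{"travel":[0.5,1,0.2],"twist":[0,0,1],"claw":-1},{"travel":[0.5,1,0.2],"twist":[0,0,1],"claw":-1},{"travel":[0.5,1,0.2],"twist":[0,0,1],"claw":-1},{"travel":[0.5,1,0.2],"twist":[0,0,1],"claw":-1},{"travel":[0.5,1,0.2],"twist":[0,0,1],"claw":-1},{"travel":[0.5,1,0],"twist":[0,0,1],"claw":-1},{"travel":[0.5,1,0],"twist":[0,0,1],"claw":-1}]'
python3 -m inch '[{"travel":[0.4,1,0],"twist":[0,0,1],"claw":-1},{"travel":[0.4,1,0],"twist":[0,0,1],"claw":-1},{"travel":[0,0,0],"twist":[0,0,1],"claw":-1},{"travel":[0,0,0],"twist":[0,0,0],"claw":-1}]'
python3 - <<'E'
from h import *
c,o=look('wrist','w1');print(o['eef_pos'],o['orientation'],o['q'])
E
```

```text
time: 1.75
eef_pos: [0.4215, -0.219, 0.2797]
orientation: [0.799, 0.602, 0.0, 0.0]
force: [0.5, -1.1, -1.4]
grip_width: 0.994
time: 2.25
eef_pos: [0.4531, -0.1399, 0.2794]
orientation: [0.696, 0.718, -0.0, 0.0]
force: [-0.8, 0.3, -0.0]
grip_width: 1.0
[ 0.45305128 -0.13986611  0.27942948] [ 6.95867512e-01  7.18170160e-01 -1.11385283e-05  1.62975932e-04] [-4.07525957e-01 -2.31138305e-01  1.75065766e+00 -1.36474973e-04
  1.62177638e+00 -4.39074948e-01]
```

View pics/w1.png

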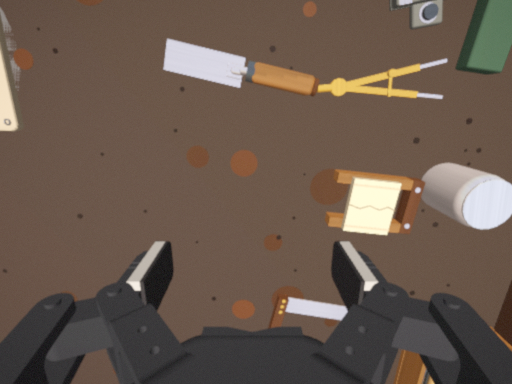

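```bash
python3 - <<'E'
from h import *
o=ctrl.get_obs();c=ctrl.capture('wrist')
for n,z in dict(slip=.036,sticks=.024,trowel=.003,dividers=.004).items():
    for r in ctrl.trace(c,n)[:1]:
        m=r['mask'];k=max(cv2.findContours(m.astype(np.uint8),cv2.RETR_EXTERNAL,2)[0],key=len)
        P=unproj(c,k[:,0,:],z,o)[:,:2]
        rc=cv2.minAreaRect((P*1000).astype(np.float32));b=cv2.boxPoints(rc)
        print(n,round(r['conf'],2),np.round(rc[0],1),np.round(rc[1],1),'corners',b.round(1).tolist(), 'pix',proj(c,np.c_[b/1000,[z]*4],o).round(0).tolist())
im=c['img'][:,:,::-1]
cv2.imwrite('pics/z1.png',cv2.resize(im[150:250,310:440],None,fx=6,fy=6,interpolation=cv2.INTER_CUBIC))
cv2.imwrite('pics/z2.png',cv2.resize(im[30:110,155:355],None,fx=4,fy=4,interpolation=cv2.INTER_CUBIC))
E
```

```text
slip 0.61 [ 633.2 -202.7] [86.4 74.4] corners [[592.5, -242.6999969482422], [666.7000122070312, -248.89999389648438], [673.9000244140625, -162.8000030517578], [599.7999877929688, -156.5]] pix [[340.0, 230.0], [387.0, 235.0], [402.0, 182.0], [352.0, 176.0]]
sticks 0.57 [ 643.4 -200.4] [ 95.1 142.3] corners [[568.9000244140625, -242.60000610351562], [710.7999877929688, -253.1999969482422], [717.9000244140625, -158.3000030517578], [575.9000244140625, -147.6999969482422]] pix [[323.0, 226.0], [410.0, 235.0], [428.0, 178.0], [334.0, 168.0]]
trowel 0.34 [664.1  59.7] [74.6 32.6] corners [[626.2999877929688, 74.80000305175781], [627.2999877929688, 42.29999923706055], [701.9000244140625, 44.599998474121094], [700.7999877929688, 77.19999694824219]] pix [[388.0, 0.0], [384.0, 28.0], [440.0, 28.0], [445.0, 0.0]]
dividers 0.97 [632.4 -31.4] [177.6  49.2] corners [[541.0, -19.899999618530273], [548.0999755859375, -68.5], [723.9000244140625, -42.79999923706055], [716.7000122070312, 5.800000190734863]] pix [[316.0, 75.0], [318.0, 112.0], [441.0, 97.0], [444.0, 60.0]]
```

View pics/z1.png

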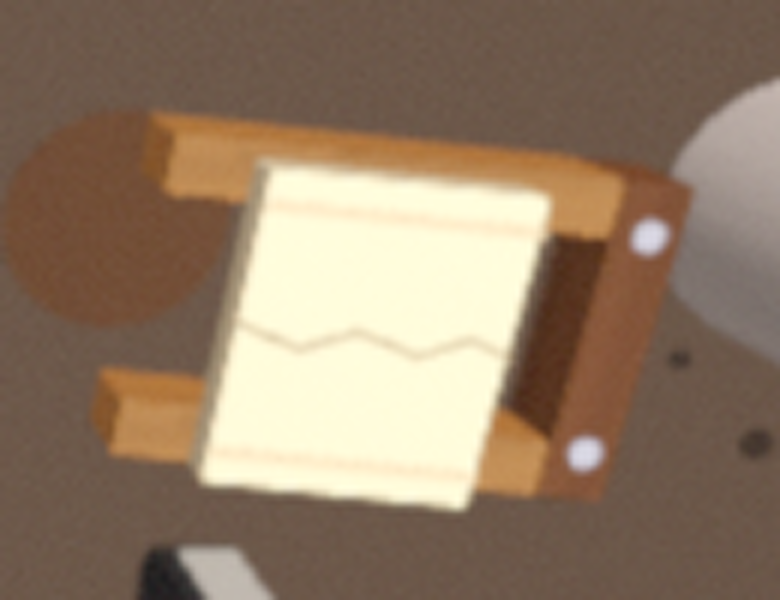

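View pics/z2.png

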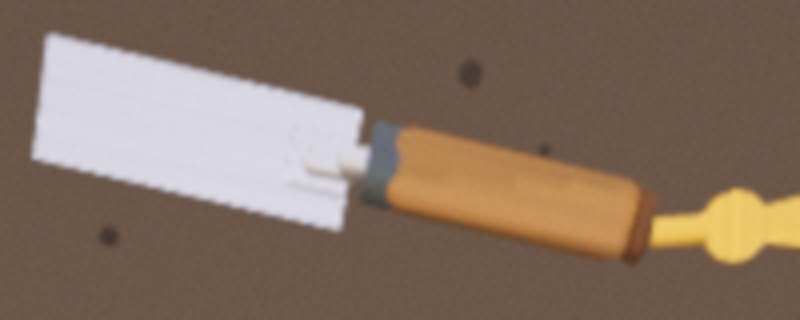

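```bash
python3 - <<'E'
from h import *
o=ctrl.get_obs();c=ctrl.capture('wrist')
def q(pts,org,s,z): return unproj(c,(np.array(pts)+.5)/s-.5+np.array(org),z,o)[:,:2]*1000
s=q([(262,162),(550,190),(465,508),(203,485)],(310,150),6,.036);print('slip',s.round(1),s.mean(0),np.linalg.norm(np.diff(s[[0,1,2,3,0]],axis=0),axis=1))
d=s[1]-s[0]+s[2]-s[3];print('yaw',np.degrees(np.arctan2(d[1],d[0])))
t=q([(175,135),(168,195),(122,395),(112,455)],(310,150),6,.024);print('sticks -x end',t.round(1));d=t[0]-t[3];print('yaw',np.degrees(np.arctan2(d[1],d[0]))-90, np.linalg.norm(d))
b=q([(47,33),(32,158),(362,108),(342,230)],(155,30),4,.003);print('blade',b.round(1))
d=b[0]+b[1]-b[2]-b[3];L=np.linalg.norm(d)/2;u=d/np.linalg.norm(d);print('yaw',np.degrees(np.arctan2(u[1],u[0])),L,'tip',(b[0]+b[1])/2,'grip',(b[0]+b[1])/2-150*u,(b[2]+b[3])/2-40*u)
hd=q([(400,125),(388,203),(640,190),(622,257)],(155,30),4,.047);print('handle',hd.round(1),(hd[0]+hd[1])/2,(hd[2]+hd[3])/2)
E
```

```text
slip [[ 601.2 -157.5]
 [ 672.3 -162.4]
 [ 666.8 -247.8]
 [ 598.1 -243.4]] [ 634.59167668 -202.775688  ] [71.28169871 85.63578489 68.85361196 85.91060896]
yaw -3.8279072261812948
sticks -x end [[ 583.3 -154.2]
 [ 583.5 -169.6]
 [ 578.2 -223.9]
 [ 577.5 -241. ]]
yaw -3.821887262122033 87.00684112906794
blade [[331.8  20.9]
 [324.1 -18.5]
 [439.7   1. ]
 [433.4 -38.9]]
yaw 169.4722441226479 110.49200729143806 tip [327.93784395   1.23336834] grip [475.41282068 -26.17340522] [475.89654578 -26.26330077]
handle [[452.8 -10.4]
 [449.8 -33.1]
 [529.6 -26.8]
 [525.7 -47. ]] [451.29635709 -21.72754131] [527.66078014 -36.91306324]
```

```bash
python3 -m inch '[{"travel":[0.07,0.355,0],"twist":[0,0,1],"claw":-1},{"travel":[0.07,0.355,0],"twist":[0,0,1],"claw":-1},{"travel":[0.07,0.355,0],"twist":[0,0,1],"claw":-1},{"travel":[0.07,0.355,0],"twist":[0,0,1],"claw":-1},{"travel":[0.07,0.355,0],"twist":[0,0,1],"claw":-1},{"travel":[0.07,0.355,0],"twist":[0,0,1],"claw":-1},{"travel":[0.07,0.355,0],"twist":[0,0,1],"claw":-1},{"travel":[0.07,0.355,0],"twist":[0,0,1],"claw":-1}]'
python3 -m inch '[{"travel":[0,0,-0.5],"twist":[0,0,1],"claw":-1},{"travel":[0,0,-0.5],"twist":[0,0,1],"claw":-1},{"travel":[0,0,-0.5],"twist":[0,0,1],"claw":-1},{"travel":[0,0,-0.5],"twist":[0,0,1],"claw":-1},{"travel":[0,0,-0.5],"twist":[0,0,0.95],"claw":-1},{"travel":[0,0,0],"twist":[0,0,0],"claw":-1}]'
python3 - <<'E'
from h import *
c,o=look('wrist','w2');print(o['eef_pos'],o['orientation'],np.degrees(2*np.arctan2(o['orientation'][1],o['orientation'][0])),o['q'])
E
```

```text
time: 3.6
eef_pos: [0.4753, -0.0265, 0.2793]
orientation: [0.343, 0.939, 0.0, 0.0]
force: [-0.5, -0.1, -0.1]
grip_width: 1.002
time: 4.35
eef_pos: [0.474, -0.0268, 0.1776]
orientation: [0.093, 0.996, 0.0, -0.002]
force: [-0.2, 0.4, 0.7]
grip_width: 1.0
[ 0.47400824 -0.02676481  0.17759481] [ 9.25162509e-02  9.95709616e-01  1.27452754e-04 -1.75731887e-03] 169.38321989385005 [-1.64459935e-01 -1.79623891e-01  1.89162274e+00  2.09540096e-06
  1.43311768e+00 -1.54995878e+00]
```

View pics/w2.png

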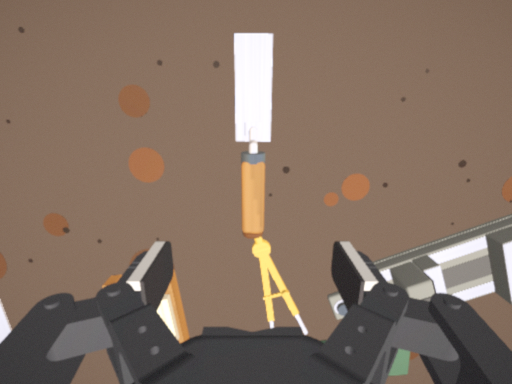

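```bash
python3 - <<'E'
from h import *
o=ctrl.get_obs();c=ctrl.capture('wrist')
im=c['img'][:,:,::-1]
cv2.imwrite('pics/z3.png',cv2.resize(im[20:245,205:305],None,fx=5,fy=2.6,interpolation=cv2.INTER_CUBIC))
b=unproj(c,[(254,34.5),(253.7,140.5)],.003,o)[:,:2]*1000
u=b[0]-b[1];L=np.linalg.norm(u);u/=L;print(b,L,np.degrees(np.arctan2(u[1],u[0])),b[0]-150*u)
b=unproj(c,[(253.5,162),(253.3,234)],.053,o)[:,:2]*1000;print(b, np.linalg.norm(b[0]-b[1]))
E
```

```text
[[330.69013258   2.49622768]
 [437.33360579 -17.5858323 ]] 108.51783038223506 169.33550361361975 [478.09928115 -25.26242716]
[[452.26681038 -20.90451206]
 [529.72120874 -35.49755555]] 78.81713483539
```

View pics/z3.png

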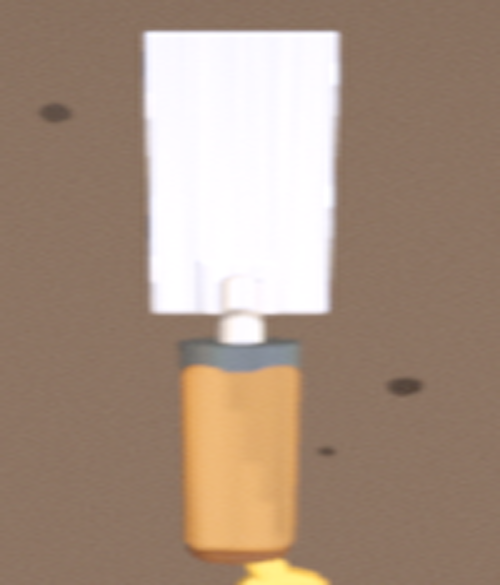

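```bash
python3 -m inch '[{"travel":[0.06,0.02,-0.6],"twist":[0,0,0],"claw":-1},{"travel":[0,0,-0.8],"twist":[0,0,0],"claw":-1},{"travel":[0,0,-0.8],"twist":[0,0,0],"claw":-1},{"travel":[0,0,-0.8],"twist":[0,0,0],"claw":-1},{"travel":[0,0,-0.6],"twist":[0,0,0],"claw":-1},{"travel":[0,0,-0.3],"twist":[0,0,0],"claw":-1},{"travel":[0,0,0],"twist":[0,0,0],"claw":-1}]'
python3 -m inch '[{"travel":[0,0,0],"twist":[0,0,0],"claw":0.2},{"travel":[0,0,0],"twist":[0,0,0],"claw":1},{"travel":[0,0,0],"twist":[0,0,0],"claw":1},{"travel":[0,0,0],"twist":[0,0,0],"claw":1},{"travel":[0,0,0],"twist":[0,0,0],"claw":1},{"travel":[0,0,0],"twist":[0,0,0],"claw":1}]' 80
```

```text
time: 5.32
eef_pos: [0.4778, -0.026, 0.0235]
orientation: [0.092, 0.996, -0.0, -0.0]
force: [0.8, 0.4, 0.1]
grip_width: 1.002
time: 6.08
eef_pos: [0.4782, -0.0261, 0.0239]
orientation: [0.092, 0.996, -0.0, 0.0]
force: [-0.3, -0.3, 5.6]
grip_width: 0.266
```

```bash
python3 -m inch '[{"travel":[0,0,0.3],"twist":[0,0,0],"claw":1},{"travel":[0,0,0.8],"twist":[0,0,0],"claw":1},{"travel":[0,0,0.8],"twist":[0,0,-0.5],"claw":1},{"travel":[0,0,0.8],"twist":[0,0,-1],"claw":1},{"travel":[0,0,0.6],"twist":[0,0,-1],"claw":1},{"travel":[0,0,0.3],"twist":[0,0,-1],"claw":1},{"travel":[-0.1,0,0],"twist":[0,0,-1],"claw":1},{"travel":[-0.1,0,0],"twist":[0,0,-1],"claw":1}]'
python3 -m inch '[{"travel":[-0.1,-0.2,0],"twist":[0,0,-1],"claw":1},{"travel":[-0.1,-0.2,0],"twist":[0,0,-1],"claw":1},{"travel":[-0.1,-0.2,0],"twist":[0,0,-1],"claw":1},{"travel":[-0.1,-0.2,0],"twist":[0,0,-1],"claw":1},{"travel":[-0.1,-0.2,0],"twist":[0,0,-1],"claw":1},{"travel":[-0.1,-0.2,0],"twist":[0,0,-1],"claw":1},{"travel":[-0.1,-0.2,0],"twist":[0,0,-1],"claw":1},{"travel":[-0.1,-0.2,0],"twist":[0,0,-1],"claw":1}]'
python3 -m inch '[{"travel":[-0.1,-0.2,0],"twist":[0,0,-1],"claw":1},{"travel":[-0.1,-0.2,0],"twist":[0,0,-1],"claw":1},{"travel":[-0.1,-0.2,0],"twist":[0,0,-1],"claw":1},{"travel":[-0.1,-0.2,0],"twist":[0,0,-1],"claw":1},{"travel":[-0.1,-0.2,0],"twist":[0,0,-1],"claw":1},{"travel":[-0.1,-0.2,0],"twist":[0,0,-1],"claw":1},{"travel":[-0.1,-0.2,0],"twist":[0,0,-1],"claw":1},{"travel":[-0.1,-0.2,0],"twist":[0,0,-1],"claw":1}]'
python3 -m inch '[{"travel":[0,-0.2,0],"twist":[0,0,-1],"claw":1},{"travel":[0,-0.2,0],"twist":[0,0,-1],"claw":1},{"travel":[0,-0.2,0],"twist":[0,0,-1],"claw":1},{"travel":[0,-0.2,0],"twist":[0,0,-1],"claw":1},{"travel":[0,0,0],"twist":[0,0,-1],"claw":1},{"travel":[0,0,0],"twist":[0,0,-1],"claw":1},{"travel":[0,0,0],"twist":[0,0,-1],"claw":1},{"travel":[0,0,0],"twist":[0,0,0],"claw":1}]'
python3 - <<'E'
from h import *
c,o=look('wrist','w3');print(o['eef_pos'],o['orientation'],np.degrees(2*np.arctan2(o['orientation'][1],o['orientation'][0])),o['q'],o['force'])
E
```

```text
time: 7.08
eef_pos: [0.4694, -0.0259, 0.1678]
orientation: [0.372, 0.928, 0.0, 0.0]
force: [-0.7, -0.2, -1.6]
grip_width: 0.267
time: 8.07
eef_pos: [0.4372, -0.09, 0.1674]
orientation: [0.718, 0.696, -0.0, -0.0]
force: [0.3, -0.1, -1.6]
grip_width: 0.27
time: 9.07
eef_pos: [0.4051, -0.154, 0.1674]
orientation: [0.939, 0.344, -0.0, -0.0]
force: [0.0, 0.6, -1.4]
grip_width: 0.267
time: 10.07
eef_pos: [0.4054, -0.1857, 0.1674]
orientation: [1.0, -0.013, -0.0, -0.0]
force: [-0.3, -0.2, -1.6]
grip_width: 0.268
[ 0.4053703  -0.18572973  0.1673565 ] [ 9.99915189e-01 -1.30206120e-02 -2.39720030e-04 -1.42532046e-04] -1.4920944459819085 [-5.44711538e-01 -2.60611666e-01  1.97949880e+00  2.66841397e-06
  1.42326330e+00  1.05212636e+00] [-0.27015395 -0.1923012  -1.57695346]
```

View pics/w3.png

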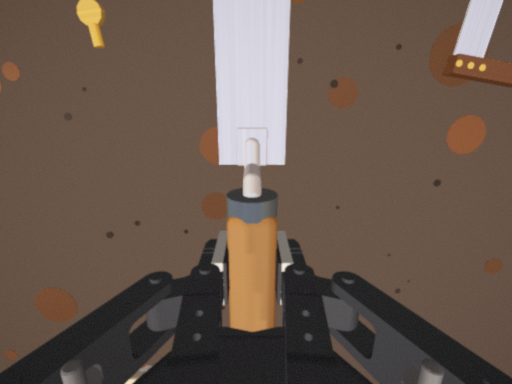

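```bash
python3 -m inch '[{"travel":[0,-0.02,-0.3],"twist":[0,0,-0.39],"claw":1},{"travel":[0,0,-0.7],"twist":[0,0,0],"claw":1},{"travel":[0,0,-0.8],"twist":[0,0,0],"claw":1},{"travel":[0,0,-0.8],"twist":[0,0,0],"claw":1},{"travel":[0,0,-0.5],"twist":[0,0,0],"claw":1},{"travel":[0,0,-0.28],"twist":[0,0,0],"claw":1},{"travel":[0,0,0],"twist":[0,0,0],"claw":1}]'
python3 - <<'E'
from h import *
c,o=look('wrist','w4');print(o['eef_pos'],np.degrees(2*np.arctan2(o['orientation'][1],o['orientation'][0])),o['force'])
im=c['img'][:,:,::-1]
c2,o=look('top','t4')
c3,o=look('scene','s4')
cv2.imwrite('pics/m4.png',np.hstack([cv2.resize(c2['img'][130:280,240:370,::-1],(520,600)),cv2.resize(c3['img'][150:300,180:250,::-1],(280,600))]))
E
```

```text
time: 11.0
eef_pos: [0.4052, -0.1864, 0.0317]
orientation: [0.999, -0.033, -0.001, -0.0]
force: [-0.2, 0.4, -1.8]
grip_width: 0.27
[ 0.40521392 -0.18642907  0.03165076] -3.812857520721304 [-0.24650558  0.36240445 -1.76116298]
```

View pics/w4.png

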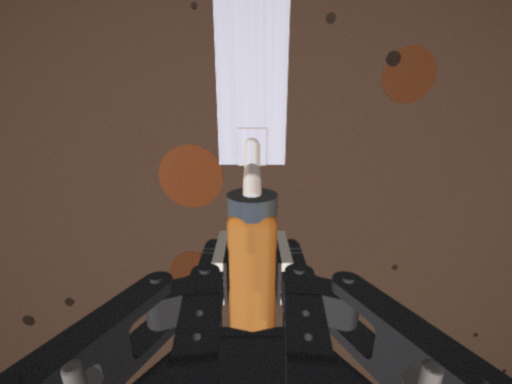

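View pics/m4.png

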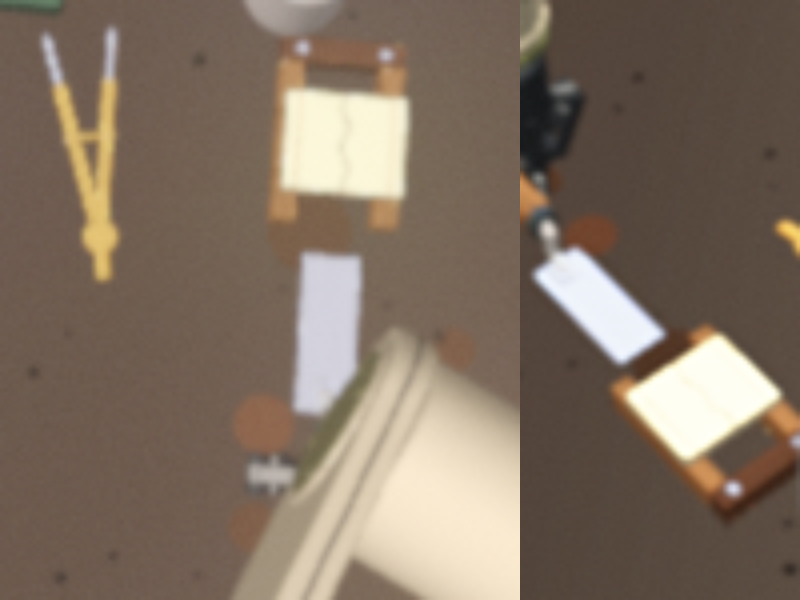

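```bash
python3 - <<'E'
from h import *
o=ctrl.get_obs();c=ctrl.capture('top')
im=c['img'][:,:,::-1]
cv2.imwrite('pics/z5.png',cv2.resize(im[140:240,295:345],None,fx=6,fy=6,interpolation=cv2.INTER_CUBIC))
h=np.radians(-3.8);u=np.array([np.cos(h),np.sin(h)]);n=np.array([-u[1],u[0]]);g=o['eef_pos'][:2]
z=o['eef_pos'][2]-.024+.003
pts=np.array([g+.15*u+.02*n,g+.15*u-.02*n,g+.04*u+.02*n]);print('pred blade',((proj(c,np.c_[pts,[z]*3])-[295,140]+.5)*6-.5).round())
S=np.array([.6375,-.201]);Q=np.array([S+a*u+b*n for a,b in [(-.057,.028),(-.057,-.028),(-.057,.044),(-.057,-.044),(.057,.044)]])
print('pred sticks',((proj(c,np.c_[Q,[.024]*5])-[295,140]+.5)*6-.5).round())
C=np.array([.6346,-.2028]);Q=np.array([C+a*u+b*n for a,b in [(-.035,.042),(-.035,-.042),(.035,-.042),(.035,.042)]])
print('pred slip',((proj(c,np.c_[Q,[.036]*4])-[295,140]+.5)*6-.5).round())
E
```

```text
pred blade [[126. 323.]
 [211. 329.]
 [114. 558.]]
pred sticks [[112. 267.]
 [232. 275.]
 [ 78. 265.]
 [266. 278.]
 [ 90.  27.]]
pred slip [[ 92. 220.]
 [273. 233.]
 [278.  85.]
 [ 99.  72.]]
```

View pics/z5.png

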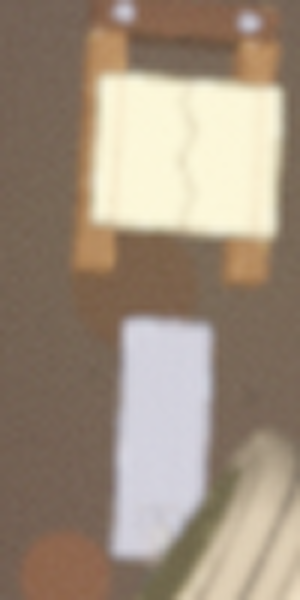

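```bash
python3 -m inch '[{"travel":[0.3,-0.02,0],"twist":[0,0,0],"claw":1},{"travel":[0.5,-0.033,0],"twist":[0,0,0],"claw":1},{"travel":[0.5,-0.033,0],"twist":[0,0,0],"claw":1},{"travel":[0.5,-0.033,0],"twist":[0,0,0],"claw":1},{"travel":[0,0,0],"twist":[0,0,0],"claw":1}]'
python3 -m inch '[{"travel":[0.4,-0.027,0],"twist":[0,0,0],"claw":1},{"travel":[0.4,-0.027,0],"twist":[0,0,0],"claw":1},{"travel":[0.3,-0.02,0],"twist":[0,0,0],"claw":1},{"travel":[0.12,-0.01,0],"twist":[0,0,0],"claw":1},{"travel":[0,0,0],"twist":[0,0,0],"claw":1}]'
python3 - <<'E'
from h import *
c,o=look('wrist','w6');print(o['eef_pos'],np.degrees(2*np.arctan2(o['orientation'][1],o['orientation'][0])),o['force'])
c,o=look('top','t6')
im=c['img'][:,:,::-1]
cv2.imwrite('pics/z6.png',cv2.resize(im[130:240,290:350],None,fx=5,fy=5,interpolation=cv2.INTER_CUBIC))
E
```

```text
time: 11.82
eef_pos: [0.4797, -0.1918, 0.0327]
orientation: [0.999, -0.033, 0.001, 0.0]
force: [0.1, 0.5, -2.2]
grip_width: 0.269
time: 12.45
eef_pos: [0.5263, -0.1948, 0.032]
orientation: [0.999, -0.034, -0.0, -0.0]
force: [0.1, -0.3, -1.9]
grip_width: 0.265
[ 0.52634357 -0.194791    0.0319806 ] -3.8627185175132834 [ 0.06723988 -0.28676419 -1.91996458]
```

View pics/w6.png

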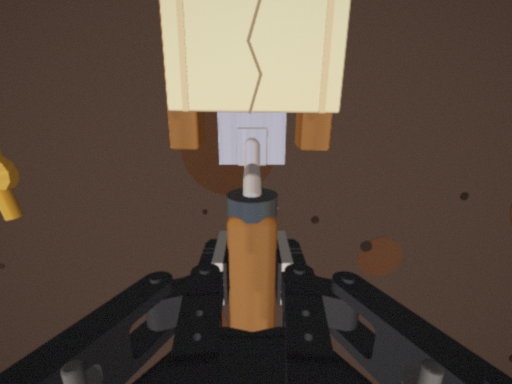

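View pics/z6.png

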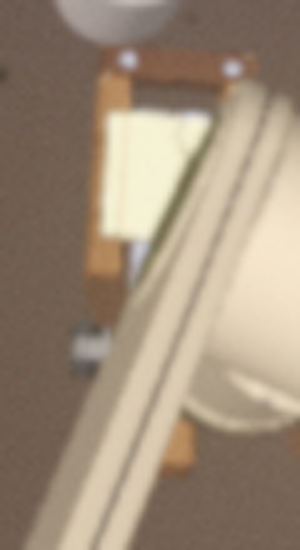

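```bash
cat >> h.py <<'E'
def tool(o,P):
    return R.from_quat(o['orientation']).inv().apply(np.atleast_2d(P)-o['eef_pos'])*1000
E
python3 - <<'E'
from h import *
o=ctrl.get_obs();c=ctrl.capture('wrist')
print('heel',tool(o,unproj(c,[(219,163.5),(286,163.5)],.011,o)).round(1))
print('slip',tool(o,unproj(c,[(167,109.5),(340,111)],.036,o)).round(1))
print('slip bottom',tool(o,unproj(c,[(167,109.5),(340,111)],.024,o)).round(1))
E
```

```text
heel [[ 43.7 -19.7  20.9]
 [ 43.7  20.9  20.9]]
slip [[ 75.3 -41.   -4.1]
 [ 74.7  42.9  -4.2]]
slip bottom [[ 75.1 -44.6   7.9]
 [ 74.5  46.6   7.8]]
```

```bash
python3 -m inch '[{"travel":[0,0,0.12],"twist":[0,0,0],"claw":1},{"travel":[0,0,0.12],"twist":[0,0,0],"claw":1},{"travel":[0,0,0.12],"twist":[0,0,0],"claw":1},{"travel":[0,0,0.12],"twist":[0,0,0],"claw":1},{"travel":[0,0,0.12],"twist":[0,0,0],"claw":1},{"travel":[0,0,0.12],"twist":[0,0,0],"claw":1},{"travel":[0,0,0],"twist":[0,0,0],"claw":1}]' 100
python3 - <<'E'
from h import *
c,o=look('wrist','w7');print(o['eef_pos'],np.degrees(2*np.arctan2(o['orientation'][1],o['orientation'][0])),o['force'],o['torque'])
c,o=look('scene','s7')
im=c['img'][:,:,::-1]
cv2.imwrite('pics/z7.png',cv2.resize(im[200:300,180:280],None,fx=5,fy=5,interpolation=cv2.INTER_CUBIC))
E
```

```text
time: 13.48
eef_pos: [0.5268, -0.195, 0.0614]
orientation: [0.999, -0.034, 0.0, 0.0]
force: [0.6, 0.6, -4.0]
grip_width: 0.266
[ 0.5268337  -0.19499283  0.06143124] -3.867142921466645 [ 0.64100089  0.58222926 -3.98302096] [0.03315393 0.33698496 0.04567167]
```

View pics/w7.png

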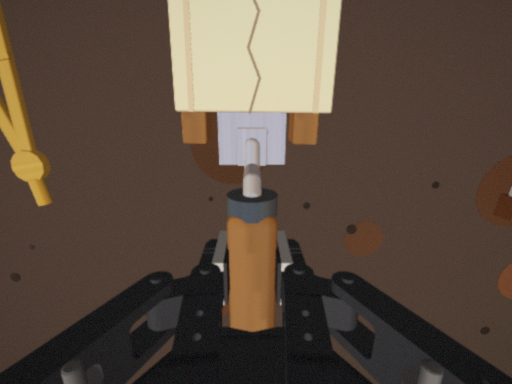

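View pics/z7.png

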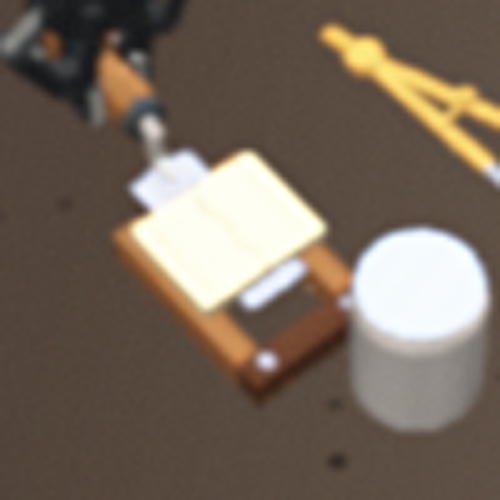

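```bash
python3 -m inch '[{"travel":[0,0,0.2],"twist":[0,0,0],"claw":1},{"travel":[0,0,0.4],"twist":[0,0,0],"claw":1},{"travel":[0,0,0.6],"twist":[0,0,0],"claw":1},{"travel":[0,0.1,0.6],"twist":[0,0,0.1],"claw":1},{"travel":[0,0.25,0.6],"twist":[0,0,0.2],"claw":1},{"travel":[0,0.4,0.6],"twist":[0,0,0.3],"claw":1},{"travel":[0.05,0.5,0.6],"twist":[0,0,0.35],"claw":1},{"travel":[0.05,0.5,0.5],"twist":[0,0,0.35],"claw":1}]'
python3 -m inch '[{"travel":[0.05,0.5,0.35],"twist":[0,0,0.35],"claw":1},{"travel":[0.05,0.5,0.2],"twist":[0,0,0.35],"claw":1},{"travel":[0.05,0.5,0],"twist":[0,0,0.3],"claw":1},{"travel":[0,0.5,0],"twist":[0,0,0.2],"claw":1},{"travel":[0,0.4,0],"twist":[0,0,0.1],"claw":1},{"travel":[0,0.25,0],"twist":[0,0,0],"claw":1},{"travel":[0,0.1,0],"twist":[0,0,0],"claw":1},{"travel":[0,0,0],"twist":[0,0,0],"claw":1}]'
python3 - <<'E'
from h import *
c,o=look('wrist','w8');print(o['eef_pos'],np.degrees(2*np.arctan2(o['orientation'][1],o['orientation'][0])),o['force'],o['torque'])
for n in ['jaw','vise_bed','slip','trowel']:
    for r in ctrl.trace(c,n)[:1]: print(n,r['conf'],r['rect'])
E
```

```text
time: 14.58
eef_pos: [0.5309, -0.1243, 0.2274]
orientation: [0.999, 0.035, 0.001, 0.0]
force: [0.6, -0.8, -4.2]
grip_width: 0.263
time: 15.58
eef_pos: [0.5365, -0.0149, 0.2468]
orientation: [0.995, 0.102, -0.0, 0.0]
force: [-0.5, -0.2, -4.1]
grip_width: 0.261
[ 0.53648126 -0.01490121  0.24684898] 11.731150901512992 [-0.51208917 -0.16533839 -4.12091934] [-0.07727179  0.31015317 -0.0312435 ]
jaw 0.63 [98.9, 4.5, 67.0, 78.2]
vise_bed 0.59 [1.8, 2.5, 170.9, 80.5]
slip 0.61 [169.8, 0.7, 175.7, 115.0]
trowel 0.65 [216.6, 109.3, 69.8, 218.9]
```

View pics/w8.png

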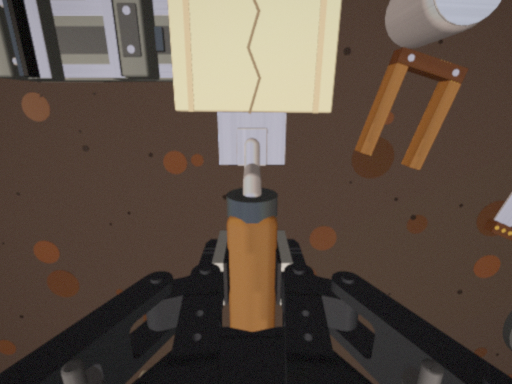

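```bash
python3 -m inch '[{"travel":[0.1,0.05,0.1],"twist":[0,0,0],"claw":1},{"travel":[0.3,0.1,0.2],"twist":[0,0,0],"claw":1},{"travel":[0.4,0.1,0.2],"twist":[0,0,0],"claw":1},{"travel":[0.4,0.1,0.2],"twist":[0,0,0],"claw":1},{"travel":[0.3,0.1,0.2],"twist":[0,0,0],"claw":1},{"travel":[0.15,0.05,0.1],"twist":[0,0,0],"claw":1},{"travel":[0,0,0],"twist":[0,0,0],"claw":1}]'
python3 - <<'E'
from h import *
c,o=look('wrist','w9');print(o['eef_pos'],np.degrees(2*np.arctan2(o['orientation'][1],o['orientation'][0])),o['force'],o['torque'])
cv2.imwrite('pics/z9.png',cv2.resize(c['img'][:150,:200,::-1],None,fx=4,fy=4,interpolation=cv2.INTER_CUBIC))
E
```

```text
time: 16.7
eef_pos: [0.6028, 0.0052, 0.2871]
orientation: [0.995, 0.102, 0.0, 0.0]
force: [-0.2, -0.0, -4.4]
grip_width: 0.262
[0.60284012 0.00523203 0.28710823] 11.737856573935106 [-0.19781634 -0.00509387 -4.42654657] [-0.05332699  0.31825859  0.05295412]
```

View pics/z9.png

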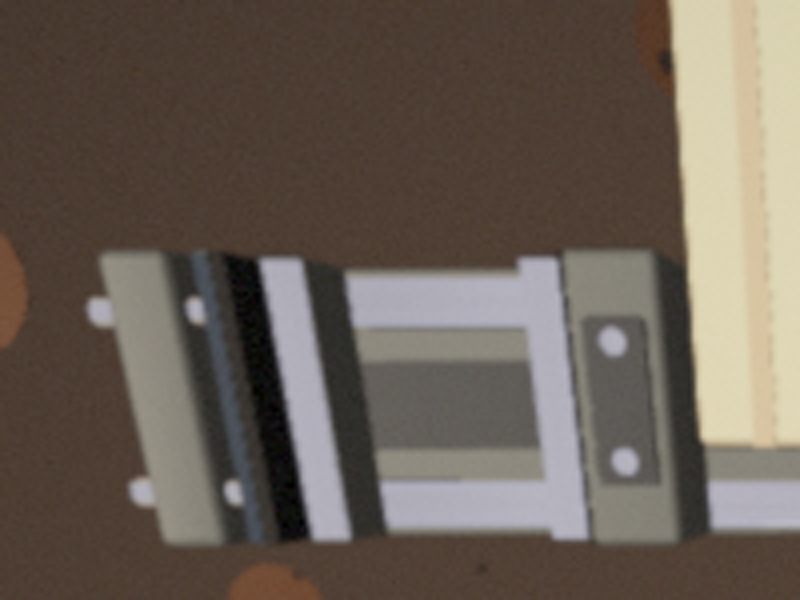

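```bash
python3 - <<'E'
from h import *
o=ctrl.get_obs();c=ctrl.capture('wrist')
def q(pts,z): return unproj(c,(np.array(pts,float)+.5)/4-.5,z,o)[:,:2]*1000
F={}
for n,p,z in [('jawface_top',[(563,250),(598,543)],.063),('jawback_top',[(655,250),(682,543)],.063),('fixblock_in',[(162,252),(225,545)],.063),('fixblock_out',[(100,252),(165,545)],.063),('rubber_top',[(230,257),(280,540)],.063),('rubber_bot',[(260,258),(312,540)],.045),('fstep_edge',[(305,262),(352,540)],.045),('jstep_edge',[(518,258),(552,540)],.045)]:
    P=q(p,z);F[n]=P;d=P[0]-P[1];print(n,P.round(1).tolist(),'len',np.linalg.norm(d).round(1),'yaw',np.degrees(np.arctan2(d[1],d[0])).round(2))
yaws=[np.degrees(np.arctan2(*(P[0]-P[1])[::-1])) for P in F.values()];y=np.median(yaws);print('yaw',y)
for yy in (y,):
    h=np.radians(yy);u=np.array([np.cos(h),np.sin(h)]);n=np.array([-u[1],u[0]])
    for k,P in F.items(): print(k,'along',(P@u).round(1),'n',(P@n).round(1))
    # cross-check rails direction (bed long axis)
E
```

```text
jawface_top [[700.1, 164.4], [614.0, 145.6]] len 88.1 yaw 12.35
jawback_top [[705.8, 136.9], [619.7, 118.5]] len 88.1 yaw 12.07
fixblock_in [[674.5, 284.5], [588.2, 266.0]] len 88.2 yaw 12.09
fixblock_out [[670.6, 303.1], [584.1, 285.4]] len 88.2 yaw 11.55
rubber_top [[677.3, 264.1], [593.6, 248.2]] len 85.2 yaw 10.73
rubber_bot [[678.9, 266.6], [591.7, 248.6]] len 89.1 yaw 11.68
fstep_edge [[680.7, 252.4], [594.5, 235.1]] len 87.9 yaw 11.41
jstep_edge [[695.9, 185.5], [608.7, 167.4]] len 89.1 yaw 11.7
yaw 11.688399318398211
jawface_top along [718.9 630.8] n [19.2 18.2]
jawback_top along [718.9 630.8] n [-8.9 -9.5]
fixblock_in along [718.1 629.9] n [141.9 141.3]
fixblock_out along [718.1 629.8] n [160.9 161.1]
rubber_top along [716.7 631.5] n [121.4 122.8]
rubber_bot along [718.9 629.8] n [123.5 123.6]
fstep_edge along [717.7 629.8] n [109.3 109.7]
jstep_edge along [719.  629.9] n [40.6 40.6]
```

```bash
python3 - <<'E'
from h import *
o=ctrl.get_obs();c=ctrl.capture('wrist')
save(c,'w9b')
cv2.imwrite('pics/z9b.png',cv2.resize(c['img'][:180,150:350,::-1],None,fx=4,fy=3.3,interpolation=cv2.INTER_CUBIC))
E
```

```text
(no output)
```

View pics/z9b.png

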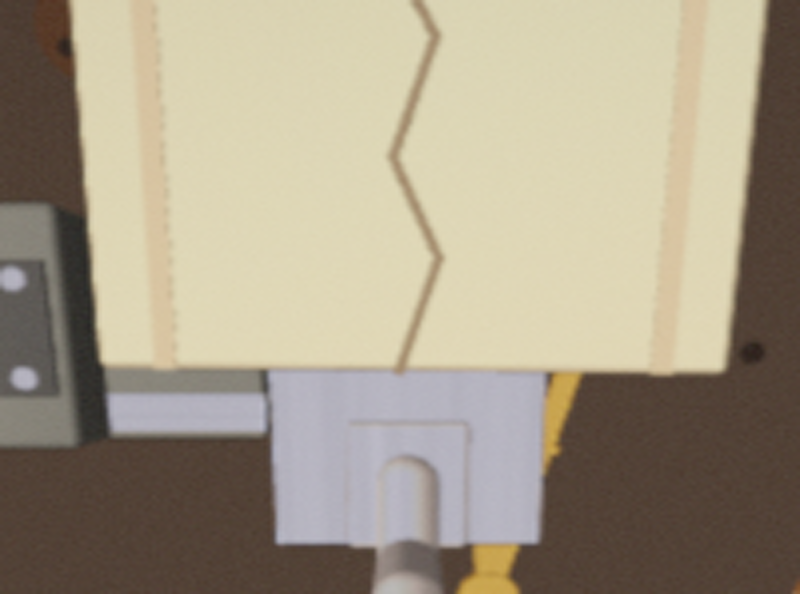

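```bash
python3 - <<'E'
from h import *
o=ctrl.get_obs();c=ctrl.capture('wrist')
zt=o['eef_pos'][2]
P=(np.array([(100,363),(727,373),(72,0),(768,0)],float)+.5)/[4,3.3]-.5+[150,0]
S=tool(o,unproj(c,P,zt-.009,o));print(S.round(1),np.linalg.norm(S[1]-S[0]))
B=(np.array([(277,544),(540,544),(270,375),(546,375)],float)+.5)/[4,3.3]-.5+[150,0]
print(tool(o,unproj(c,B,zt-.0209,o)).round(1))
# slip centre in tool
x=(S[1]-S[0]);x/=np.linalg.norm(x);fw=np.array([x[1],-x[0],0]);cen=(S[0]+S[1])/2+35*fw;print('slip cen tool',cen,'yaw err deg',np.degrees(np.arctan2(fw[1],fw[0])))
e=o['eef_pos'];rot=R.from_quat(o['orientation'])
w=rot.apply(cen/1000)+e;h=np.radians(11.69);u=np.array([np.cos(h),np.sin(h)]);n=np.array([-u[1],u[0]])
print('slip world',w, 'along',w[:2]@u*1000,'n',w[:2]@n*1000)
d=(.6743-w[:2]@u)*u+(.075-w[:2]@n)*n;print('needed shift mm',d*1000,'units',d/.04)
E
```

```text
[[ 75.  -40.7   8.9]
 [ 73.6  42.6   8.9]
 [125.2 -39.9   8.9]
 [125.3  42.9   8.9]] 83.32077357527028
[[ 43.  -19.7  20.9]
 [ 43.1  20.2  20.9]
 [ 72.9 -19.7  20.8]
 [ 73.   19.9  20.8]]
slip cen tool [109.29064407   1.51318484   8.93905155] yaw err deg 0.9818265617554628
slip world [0.7093466  0.02575235 0.27741577] along 699.8513099114314 n -118.50704781531896
needed shift mm [-64.22902809 184.31624709] units [-1.6057257   4.60790618]
```

```bash
python3 -m inch '[{"travel":[-0.035,0.1,0],"twist":[0,0,0],"claw":1},{"travel":[-0.09,0.25,-0.1],"twist":[0,0,0],"claw":1},{"travel":[-0.14,0.4,-0.2],"twist":[0,0,0.05],"claw":1},{"travel":[-0.175,0.5,-0.35],"twist":[0,0,0.05],"claw":1},{"travel":[-0.175,0.5,-0.45],"twist":[0,0,0],"claw":1},{"travel":[-0.175,0.5,-0.5],"twist":[0,0,0],"claw":1},{"travel":[-0.175,0.5,-0.5],"twist":[0,0,0],"claw":1},{"travel":[-0.175,0.5,-0.5],"twist":[0,0,0],"claw":1}]'
python3 -m inch '[{"travel":[-0.175,0.5,-0.5],"twist":[0,0,0],"claw":1},{"travel":[-0.14,0.4,-0.45],"twist":[0,0,0],"claw":1},{"travel":[-0.09,0.25,-0.35],"twist":[0,0,0],"claw":1},{"travel":[-0.05,0.15,-0.2],"twist":[0,0,0],"claw":1},{"travel":[-0.02,0.06,-0.08],"twist":[0,0,0],"claw":1},{"travel":[0,0,0],"twist":[0,0,0],"claw":1},{"travel":[0,0,0],"twist":[0,0,0],"claw":1}]'
python3 - <<'E'
from h import *
c,o=look('wrist','w10');print(o['eef_pos'],np.degrees(2*np.arctan2(o['orientation'][1],o['orientation'][0])),o['force'],o['torque'])
c2,_=look('top','t10');c3,_=look('scene','s10')
cv2.imwrite('pics/z10.png',np.hstack([cv2.resize(c2['img'][120:220,120:250,::-1],(520,400),interpolation=2),cv2.resize(c3['img'][135:235,280:350,::-1],(280,400),interpolation=2)]))
E
```

```text
time: 17.9
eef_pos: [0.5559, 0.1368, 0.1813]
orientation: [0.994, 0.108, -0.0, -0.0]
force: [0.8, 0.5, -4.2]
grip_width: 0.265
time: 18.77
eef_pos: [0.5386, 0.1893, 0.1205]
orientation: [0.994, 0.107, 0.001, -0.0]
force: [1.0, -0.4, -2.8]
grip_width: 0.267
[0.53861947 0.18926578 0.12047089] 12.300778796715859 [ 0.95794482 -0.3537237  -2.81338356] [-0.06439926  0.36009169  0.03298555]
```

View pics/w10.png

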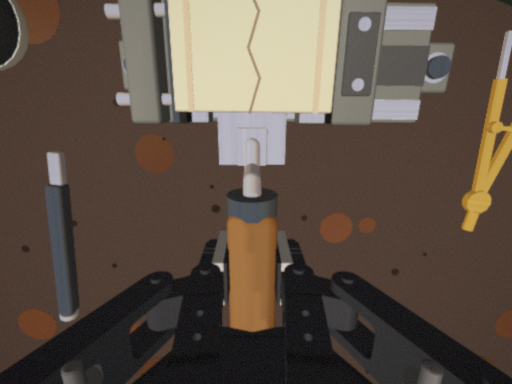

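View pics/z10.png

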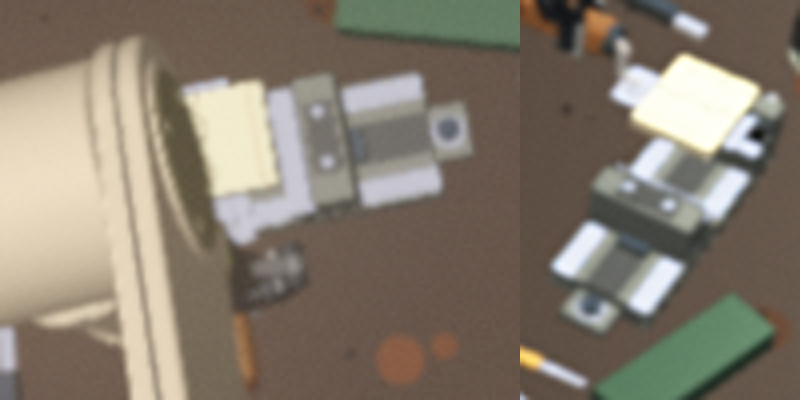

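```bash
python3 - <<'E'
from h import *
o=ctrl.get_obs();c=ctrl.capture('wrist')
cv2.imwrite('pics/z11.png',cv2.resize(c['img'][60:170,115:385,::-1],None,fx=2.96,fy=4,interpolation=cv2.INTER_CUBIC))
E
```

```text
(no output)
```

View pics/z11.png

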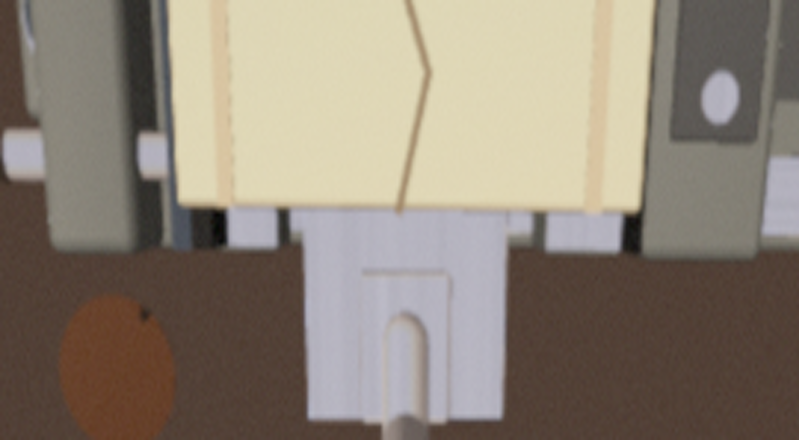

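```bash
python3 - <<'E'
from h import *
o=ctrl.get_obs();c=ctrl.capture('wrist')
zt=o['eef_pos'][2]
def T(pts,z): return tool(o,unproj(c,(np.array(pts,float)+.5)/[2.96,4]-.5+[115,60],z,o)).round(1)[:,:2].tolist()
print('jaw face top',T([(641,255)],.063)); print('fixed block',T([(130,248)],.063))
print('rubber top',T([(195,245)],.063));print('rubber bot, fstep edge, jstep edge, jawface bot',T([(228,246),(278,246),(547,250),(622,250)],.045))
print('slip',T([(180,205),(640,212)],zt-.009));print('heel',T([(307,418),(504,418)],zt-.0209))
E
```

```text
jaw face top [[65.3, 56.6]]
fixed block [[66.3, -65.8]]
rubber top [[66.9, -50.2]]
rubber bot, fstep edge, jstep edge, jawface bot [[65.8, -46.2], [65.8, -33.1], [65.2, 37.0], [65.2, 56.6]]
slip [[74.4, -40.4], [73.6, 42.3]]
heel [[43.2, -20.0], [43.3, 20.4]]
```

```bash
python3 -m inch '[{"travel":[0,0,-0.15],"twist":[0,0,0],"claw":1},{"travel":[0,0,-0.3],"twist":[0,0,0],"claw":1},{"travel":[0,0,-0.3],"twist":[0,0,0],"claw":1},{"travel":[0,0,-0.25],"twist":[0,0,0],"claw":1},{"travel":[0,0,-0.12],"twist":[0,0,0],"claw":1},{"travel":[0,0,0],"twist":[0,0,0],"claw":1}]'
python3 - <<'E'
from h import *
c,o=look('wrist','w12');print(o['eef_pos'],o['force'],o['torque'])
cv2.imwrite('pics/z12.png',cv2.resize(c['img'][60:170,115:385,::-1],None,fx=2.96,fy=4,interpolation=cv2.INTER_CUBIC))
E
```

```text
time: 19.77
eef_pos: [0.5376, 0.1895, 0.0743]
orientation: [0.994, 0.107, -0.0, 0.0]
force: [0.2, 0.3, -4.4]
grip_width: 0.264
[0.53755113 0.18946013 0.07431174] [ 0.15488996  0.29477529 -4.39801029] [-0.07374237  0.31575278  0.00792481]
```

View pics/z12.png

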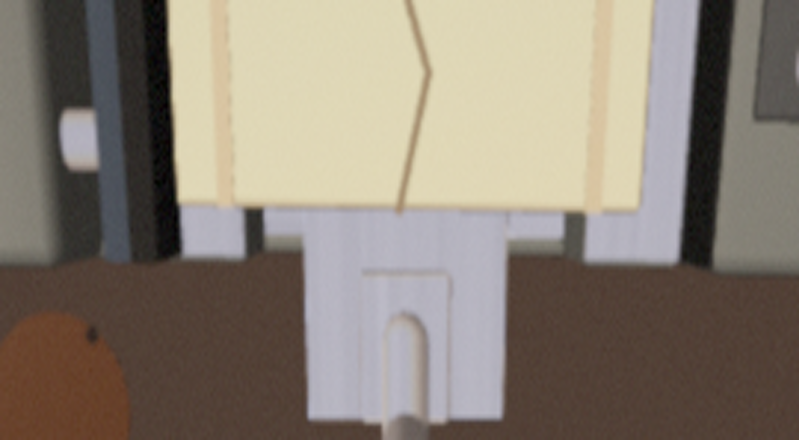

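```bash
python3 - <<'E'
from h import *
o=ctrl.get_obs();c=ctrl.capture('wrist')
zt=o['eef_pos'][2]
def T(pts,z): return tool(o,unproj(c,(np.array(pts,float)+.5)/[2.96,4]-.5+[115,60],z,o)).round(1)[:,:2].tolist()
print('jaw face top',T([(713,270)],.063))
print('rubber top',T([(131,262)],.063));print('rubber bot, fstep edge, jstep edge, jawface bot',T([(182,258),(246,258),(585,263),(682,265)],.045))
print('slip',T([(180,205),(640,212)],zt-.009))
E
```

```text
jaw face top [[65.9, 57.4]]
rubber top [[66.8, -50.9]]
rubber bot, fstep edge, jstep edge, jawface bot [[66.3, -46.2], [66.3, -32.9], [65.6, 37.4], [65.4, 57.5]]
slip [[74.4, -40.3], [73.6, 42.3]]
```

```bash
python3 -m inch '[{"travel":[0,0,-0.08],"twist":[0,0,0],"claw":1},{"travel":[0,0,-0.08],"twist":[0,0,0],"claw":1},{"travel":[0,0,-0.08],"twist":[0,0,0],"claw":1},{"travel":[0,0,-0.08],"twist":[0,0,0],"claw":1},{"travel":[0,0,-0.1],"twist":[0,0,0],"claw":1},{"travel":[0,0,-0.1],"twist":[0,0,0],"claw":1},{"travel":[0,0,0],"twist":[0,0,0],"claw":1}]'
python3 - <<'E'
from h import *
c,o=look('wrist','w13');print(o['eef_pos'],o['force'],o['torque'])
cv2.imwrite('pics/z13.png',cv2.resize(c['img'][0:180,115:385,::-1],None,fx=2.96,fy=3.3,interpolation=cv2.INTER_CUBIC))
E
```

```text
time: 20.75
eef_pos: [0.5376, 0.1895, 0.0536]
orientation: [0.994, 0.107, -0.0, 0.0]
force: [0.5, -0.2, -1.9]
grip_width: 0.266
[0.53755791 0.18948215 0.05358383] [ 0.45691036 -0.16563179 -1.91005386] [-0.04392476  0.12015889 -0.02196612]
```

View pics/z13.png

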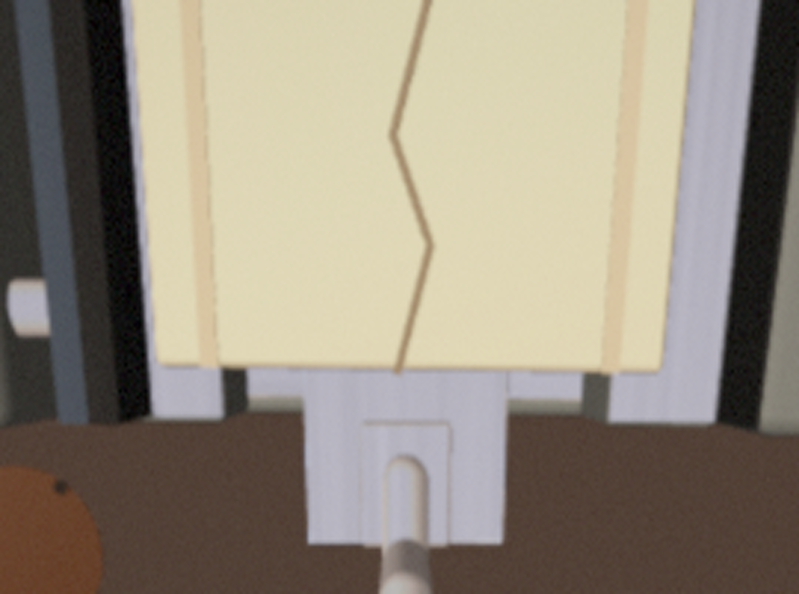

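```bash
python3 -m inch '[{"travel":[-0.15,-0.032,0],"twist":[0,0,0],"claw":1},{"travel":[-0.3,-0.064,0],"twist":[0,0,0],"claw":1},{"travel":[-0.5,-0.106,0],"twist":[0,0,0],"claw":1},{"travel":[-0.6,-0.127,0],"twist":[0,0,0],"claw":1},{"travel":[-0.6,-0.127,0],"twist":[0,0,0],"claw":1},{"travel":[-0.5,-0.106,0],"twist":[0,0,0],"claw":1},{"travel":[-0.35,-0.074,0],"twist":[0,0,0],"claw":1},{"travel":[-0.1,-0.02,0],"twist":[0,0,0],"claw":1}]'
python3 -m inch '[{"travel":[0,0,-0.1],"twist":[0,0,0],"claw":1},{"travel":[0,0,-0.3],"twist":[0,0,0],"claw":1},{"travel":[0,0,-0.2],"twist":[0,0,0],"claw":1},{"travel":[0,0,-0.1],"twist":[0,0,0],"claw":1},{"travel":[0,0,0],"twist":[0,0,0],"claw":1}]'
python3 - <<'E'
from h import *
c,o=look('top','t14');print(o['eef_pos'],o['force'],o['torque'])
c2,o=look('scene','s14');c3,o=look('wrist','w14')
cv2.imwrite('pics/z14.png',np.hstack([cv2.resize(c['img'][120:270,120:270,::-1],(400,400),interpolation=2),cv2.resize(c2['img'][135:235,250:350,::-1],(400,400),interpolation=2)]))
E
```

```text
time: 21.8
eef_pos: [0.4126, 0.1631, 0.0539]
orientation: [0.994, 0.108, -0.0, 0.0]
force: [0.4, -1.0, -1.8]
grip_width: 0.257
time: 22.42
eef_pos: [0.4135, 0.1632, 0.0254]
orientation: [0.994, 0.107, -0.001, 0.0]
force: [-0.0, -0.4, -2.6]
grip_width: 0.262
[0.41348618 0.16318118 0.02543207] [-0.03245812 -0.3565625  -2.55971906] [0.04973709 0.13380633 0.04225992]
```

View pics/z14.png

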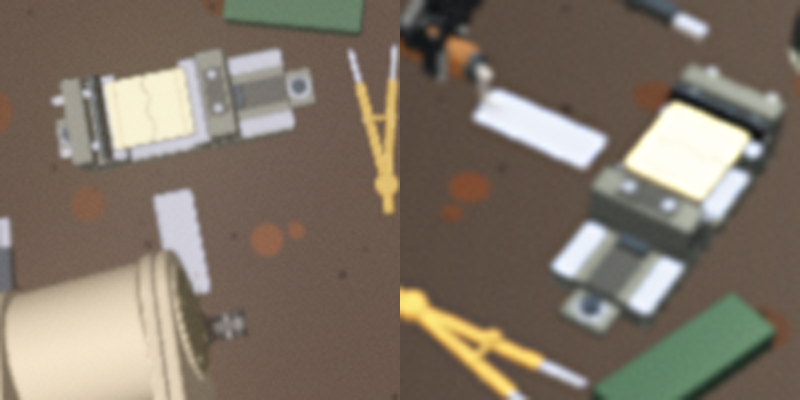

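View pics/w14.png

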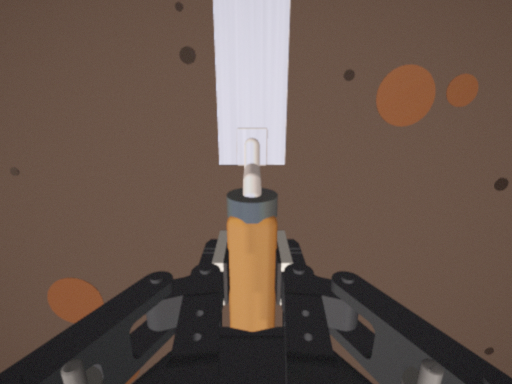

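```bash
python3 -m inch '[{"travel":[0,0,-0.04],"twist":[0,0,0],"claw":1},{"travel":[0,0,-0.02],"twist":[0,0,0],"claw":1},{"travel":[0,0,0],"twist":[0,0,0],"claw":1}]' 40
python3 -m inch '[{"travel":[0,0,0],"twist":[0,0,0],"claw":0.3},{"travel":[0,0,0],"twist":[0,0,0],"claw":-0.2},{"travel":[0,0,0],"twist":[0,0,0],"claw":-1},{"travel":[0,0,0],"twist":[0,0,0],"claw":-1},{"travel":[0,0,0],"twist":[0,0,0],"claw":-1},{"travel":[0,0,0],"twist":[0,0,0],"claw":-1}]'
```

```text
time: 22.95
eef_pos: [0.414, 0.1634, 0.0241]
orientation: [0.994, 0.107, 0.0, -0.0]
force: [-2.8, -1.0, 3.0]
grip_width: 0.263
time: 23.7
eef_pos: [0.4139, 0.1633, 0.0237]
orientation: [0.994, 0.107, 0.0, -0.0]
force: [0.3, -0.4, 0.4]
grip_width: 1.0
```

```bash
python3 -m inch '[{"travel":[0,0,0.3],"twist":[0,0,0],"claw":-1},{"travel":[0,0,0.8],"twist":[0,0,0],"claw":-1},{"travel":[0,0,0.9],"twist":[0,0,0],"claw":-1},{"travel":[0,0,0.9],"twist":[0,0,0],"claw":-1},{"travel":[0,0,0.6],"twist":[0,0,0.5],"claw":-0.5},{"travel":[0.2,-0.05,0.3],"twist":[0,0,1],"claw":1},{"travel":[0.45,-0.11,0],"twist":[0,0,1],"claw":1},{"travel":[0.5,-0.12,0],"twist":[0,0,1],"claw":1}]'
python3 -m inch '[{"travel":[0.5,-0.12,0],"twist":[0,0,1],"claw":1},{"travel":[0.5,-0.12,0],"twist":[0,0,1],"claw":1},{"travel":[0.5,-0.12,0],"twist":[0,0,1],"claw":1},{"travel":[0.5,-0.12,0],"twist":[0,0,1],"claw":1},{"travel":[0.5,-0.12,0],"twist":[0,0,1],"claw":1},{"travel":[0.5,-0.12,0],"twist":[0,0,1],"claw":1},{"travel":[0.5,-0.12,0],"twist":[0,0,1],"claw":1},{"travel":[0.5,-0.12,0],"twist":[0,0,1],"claw":1}]'
python3 -m inch '[{"travel":[0.5,-0.12,0],"twist":[0,0,1],"claw":1},{"travel":[0.5,-0.12,0],"twist":[0,0,1],"claw":1},{"travel":[0.4,-0.1,0],"twist":[0,0,1],"claw":1},{"travel":[0.2,-0.05,0],"twist":[0,0,0.4],"claw":1},{"travel":[0,0,0],"twist":[0,0,0],"claw":1}]'
python3 - <<'E'
from h import *
c,o=look('wrist','w15');print(o['eef_pos'],np.degrees(2*np.arctan2(o['orientation'][1],o['orientation'][0])),o['q'],o['force'],o['torque'])
c,o=look('top','t15')
E
```

```text
time: 24.7
eef_pos: [0.4607, 0.1522, 0.1771]
orientation: [0.957, 0.289, 0.001, 0.0]
force: [-0.3, 0.2, 0.3]
grip_width: 0.149
time: 25.7
eef_pos: [0.6206, 0.1136, 0.1767]
orientation: [0.757, 0.653, 0.0, 0.0]
force: [0.1, 0.2, 1.0]
grip_width: -0.001
time: 26.32
eef_pos: [0.6843, 0.0979, 0.1763]
orientation: [0.631, 0.775, 0.0, 0.0]
force: [-0.9, -0.3, 0.5]
grip_width: 0.002
[0.68425356 0.09788627 0.17629138] 101.69063055699147 [ 6.79739909e-02  4.02882133e-01  1.26794451e+00 -4.24885502e-05
  1.47041948e+00 -1.36061754e-01] [-0.86324746 -0.28518266  0.51456889] [-0.01692363 -0.00352575 -0.00552678]
```

View pics/w15.png

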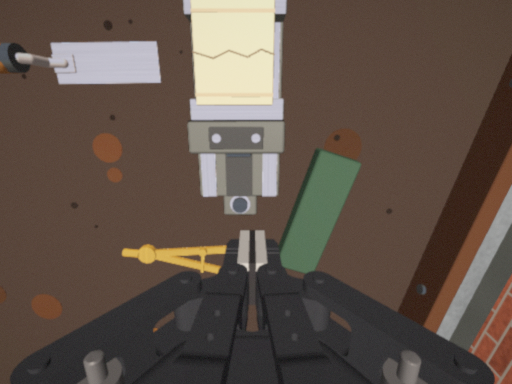

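View pics/t15.png

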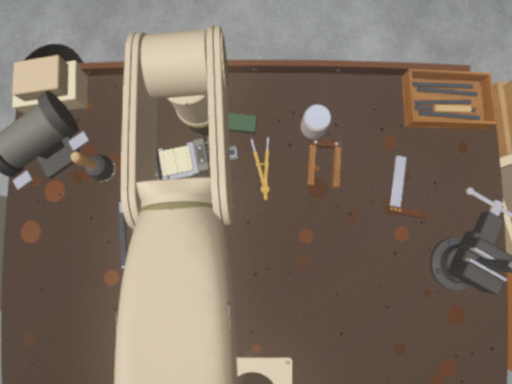

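```bash
python3 - <<'E'
from h import *
o=ctrl.get_obs();c=ctrl.capture('wrist')
cv2.imwrite('pics/z15.png',cv2.resize(c['img'][0:220,170:310,::-1],None,fx=4,fy=2.7,interpolation=cv2.INTER_CUBIC))
P=unproj(c,[(190,152.5),(283.5,152.5),(188.5,123),(284.5,123)],.063,o);print('block',tool(o,P).round(1).tolist())
P=unproj(c,[(196,105),(272,105),(191,1)],.057,o);print('slip',tool(o,P).round(1).tolist())
P=unproj(c,[(190.5,100),(283.5,100)],.045,o);print('jstep edge',tool(o,P).round(1).tolist())
P=unproj(c,[(216,196),(225,214)],.02,o);print('bed end',tool(o,P).round(1).tolist())
E
```

```text
block [[34.8, -57.5, 113.1], [34.9, 30.1, 113.1], [61.6, -57.1, 113.1], [61.8, 30.0, 113.1]]
slip [[77.2, -50.5, 119.1], [77.3, 18.7, 119.1], [158.8, -49.8, 119.1]]
jstep edge [[81.8, -57.8, 131.1], [81.9, 30.4, 131.1]]
bed end [[-22.3, -40.7, 156.1], [-44.5, -31.0, 156.1]]
```

View pics/z15.png

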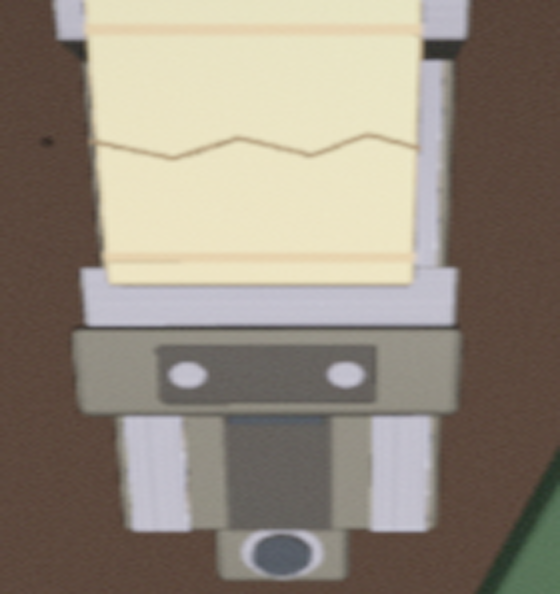

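```bash
python3 -m inch '[{"travel":[-0.1,-0.02,-0.3],"twist":[0,0,0],"claw":1},{"travel":[-0.1,-0.03,-0.6],"twist":[0,0,0],"claw":1},{"travel":[-0.1,-0.02,-0.7],"twist":[0,0,0],"claw":1},{"travel":[-0.035,0,-0.7],"twist":[0,0,0],"claw":1},{"travel":[0,0,-0.6],"twist":[0,0,0],"claw":1},{"travel":[0,0,-0.4],"twist":[0,0,0],"claw":1},{"travel":[0,0,-0.16],"twist":[0,0,0],"claw":1},{"travel":[0,0,0],"twist":[0,0,0],"claw":1}]' 60
cat >> h.py <<'E'
def fstat():
    import time
    o=ctrl.get_obs();h=np.radians(11.69);u=np.array([np.cos(h),np.sin(h)]);n=np.array([-u[1],u[0]])
    print('t',o['time'],'n',(o['eef_pos'][:2]@n*1000).round(2),'u',(o['eef_pos'][:2]@u*1000).round(1),'z',o['eef_pos'][2].round(4),'Fn',(o['force'][:2]@n).round(2),'Fu',(o['force'][:2]@u).round(2),'Fz',o['force'][2].round(2))
    return o
E
python3 - <<'E'
from h import *
fstat()
for i in range(4):
    c=ctrl.capture('wrist');fstat()
save(c,'w16')
E
```

```text
time: 27.48
eef_pos: [0.6704, 0.0954, 0.0373]
orientation: [0.631, 0.776, -0.0, -0.0]
force: [0.8, 0.1, 0.6]
grip_width: -0.0
t 27.475 n -42.46 u 675.8 z 0.0373 Fn -0.05 Fu 0.85 Fz 0.57
t 27.525 n -42.54 u 676.4 z 0.0381 Fn 0.55 Fu 0.65 Fz 0.34
t 27.575 n -42.58 u 676.7 z 0.0385 Fn 0.34 Fu -0.33 Fz 0.31
t 27.625 n -42.61 u 676.8 z 0.0386 Fn 0.17 Fu 0.2 Fz 0.39
t 27.675 n -42.6 u 676.8 z 0.0386 Fn -0.54 Fu -1.12 Fz 0.09
```

View pics/w16.png

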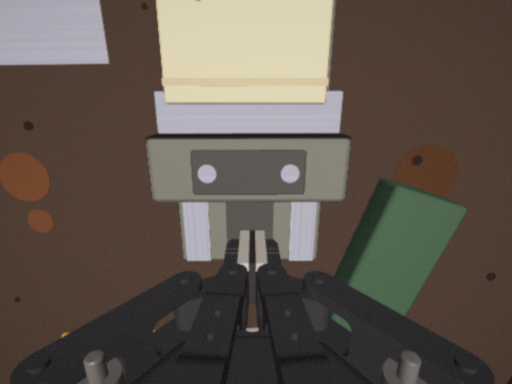

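```bash
python3 -m inch '[{"travel":[-0.03,0.147,0],"twist":[0,0,0],"claw":1},{"travel":[-0.04,0.196,0],"twist":[0,0,0],"claw":1},{"travel":[-0.03,0.147,0],"twist":[0,0,0],"claw":1},{"travel":[-0.01,0.049,0],"twist":[0,0,0],"claw":1}]'; python3 -c "
from h import *
fstat()"
python3 -m inch '[{"travel":[-0.02,0.098,0],"twist":[0,0,0],"claw":1}]'; python3 -c "
from h import *
fstat()"
python3 -m inch '[{"travel":[-0.02,0.098,0],"twist":[0,0,0],"claw":1}]'; python3 -c "
from h import *
fstat()"
```

```text
time: 28.18
eef_pos: [0.6659, 0.1175, 0.0373]
orientation: [0.631, 0.776, -0.0, 0.0]
force: [0.3, -3.9, -0.1]
grip_width: 0.001
t 28.175 n -19.9 u 675.9 z 0.0373 Fn -3.86 Fu -0.48 Fz -0.12
time: 28.3
eef_pos: [0.6657, 0.1188, 0.0373]
orientation: [0.631, 0.776, -0.001, 0.001]
force: [1.5, -12.1, -0.2]
grip_width: 0.002
t 28.3 n -18.58 u 675.9 z 0.0373 Fn -12.17 Fu -1.01 Fz -0.16
time: 28.42
eef_pos: [0.6649, 0.1221, 0.0373]
orientation: [0.632, 0.775, -0.001, 0.001]
force: [1.5, -11.5, 0.7]
grip_width: -0.001
t 28.425 n -15.19 u 675.9 z 0.0373 Fn -11.53 Fu -0.89 Fz 0.67
```

```bash
f(){ python3 -c "
from h import *
fstat()"; }
python3 -m inch '[{"travel":[-0.012,0.059,0],"twist":[0,0,0],"claw":1}]' >/dev/null; f
python3 -m inch '[{"travel":[-0.012,0.059,0],"twist":[0,0,0],"claw":1}]'>/dev/null; f
python3 -m inch '[{"travel":[-0.012,0.059,0],"twist":[0,0,0],"claw":1}]'>/dev/null; f
python3 -m inch '[{"travel":[-0.012,0.059,0],"twist":[0,0,0],"claw":1}]'>/dev/null; f
python3 - <<'E'
from h import *
c,o=look('wrist','w17')
E
```

```text
t 28.55 n -12.73 u 675.9 z 0.0373 Fn -11.65 Fu -1.64 Fz 0.12
t 28.675 n -10.52 u 675.9 z 0.0373 Fn -10.79 Fu -0.72 Fz 1.02
t 28.8 n -8.13 u 675.9 z 0.0373 Fn -11.05 Fu -0.65 Fz 1.13
t 28.925 n -5.72 u 675.9 z 0.0373 Fn -11.6 Fu -1.04 Fz 0.86
```

View pics/w17.png

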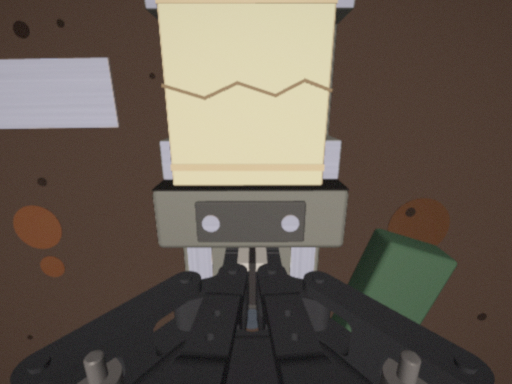

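```bash
f(){ python3 -c "
from h import *
fstat()"; }
python3 -m inch '[{"travel":[-0.01,0.049,0],"twist":[0,0,0],"claw":1}]' >/dev/null; f
python3 -m inch '[{"travel":[-0.01,0.049,0],"twist":[0,0,0],"claw":1}]'>/dev/null; f
python3 -m inch '[{"travel":[-0.006,0.029,0],"twist":[0,0,0],"claw":1}]'>/dev/null; f
python3 - <<'E'
from h import *
c,o=look('wrist','w18')
cv2.imwrite('pics/z18.png',cv2.resize(c['img'][0:260,140:370,::-1],None,fx=3,fy=2.3,interpolation=cv2.INTER_CUBIC))
E
```

```text
t 29.1 n -3.78 u 675.8 z 0.0373 Fn -11.55 Fu -1.48 Fz 1.06
t 29.225 n -1.78 u 675.9 z 0.0373 Fn -11.46 Fu -1.01 Fz 2.26
t 29.35 n -1.12 u 675.9 z 0.0373 Fn -15.12 Fu -1.22 Fz 1.03
```

View pics/z18.png

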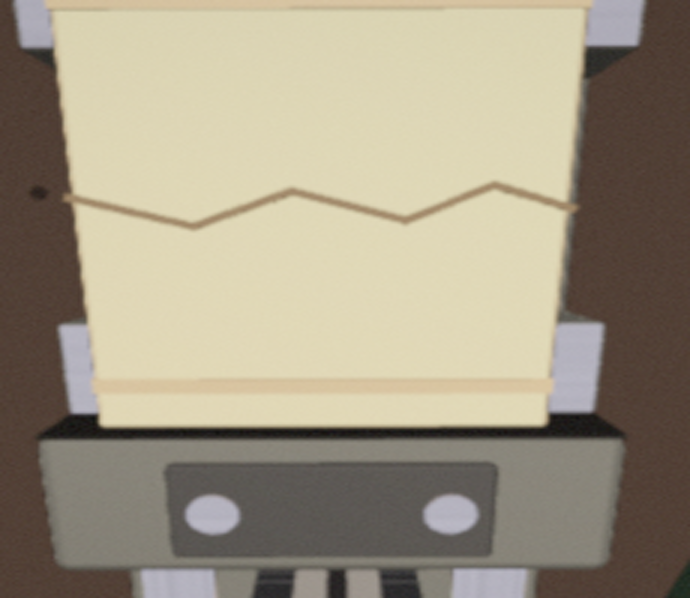

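```bash
f(){ python3 -c "
from h import *
fstat()"; }
python3 -m inch '[{"travel":[0,0,0],"twist":[0,0,0],"claw":1}]'>/dev/null; f
python3 -m inch '[{"travel":[-0.003,0.0147,0],"twist":[0,0,0],"claw":1}]' >/dev/null; f
python3 -m inch '[{"travel":[-0.003,0.0147,0],"twist":[0,0,0],"claw":1}]'>/dev/null; f

```

```text
t 29.525 n -1.13 u 675.9 z 0.0373 Fn -12.17 Fu -1.9 Fz 0.66
t 29.65 n -1.04 u 675.8 z 0.0373 Fn -16.17 Fu -1.79 Fz 0.21
t 29.775 n -0.84 u 675.9 z 0.0373 Fn -17.36 Fu -1.77 Fz 1.28
```

```bash
f(){ python3 -c "
from h import *
fstat()"; }
python3 -m inch '[{"travel":[-0.003,0.0147,0],"twist":[0,0,0],"claw":1}]' >/dev/null; f
python3 -m inch '[{"travel":[-0.003,0.0147,0],"twist":[0,0,0],"claw":1}]'>/dev/null; f

```

```text
t 29.9 n -0.61 u 675.8 z 0.0373 Fn -18.89 Fu -2.76 Fz 0.95
t 30.025 n -0.4 u 675.9 z 0.0373 Fn -21.65 Fu -2.12 Fz 0.43
```

```bash
python3 - <<'E'
from h import *
fstat()
c,o=look('wrist','w19');fstat();ctrl.capture('scene');fstat()
cv2.imwrite('pics/z19.png',cv2.resize(c['img'][0:260,140:370,::-1],None,fx=3,fy=2.3,interpolation=cv2.INTER_CUBIC))
E
python3 -m inch '[{"travel":[-0.002,0.0098,0],"twist":[0,0,0],"claw":1}]'>/dev/null; python3 -c "
from h import *
fstat()"
```

```text
t 30.025 n -0.4 u 675.9 z 0.0373 Fn -21.65 Fu -2.12 Fz 0.43
t 30.075 n -0.39 u 675.9 z 0.0374 Fn -19.26 Fu -1.03 Fz 1.47
t 30.125 n -0.4 u 675.9 z 0.0373 Fn -19.41 Fu -1.57 Fz 0.26
t 30.25 n -0.34 u 675.8 z 0.0373 Fn -21.02 Fu -2.13 Fz 0.78
```

View pics/z19.png

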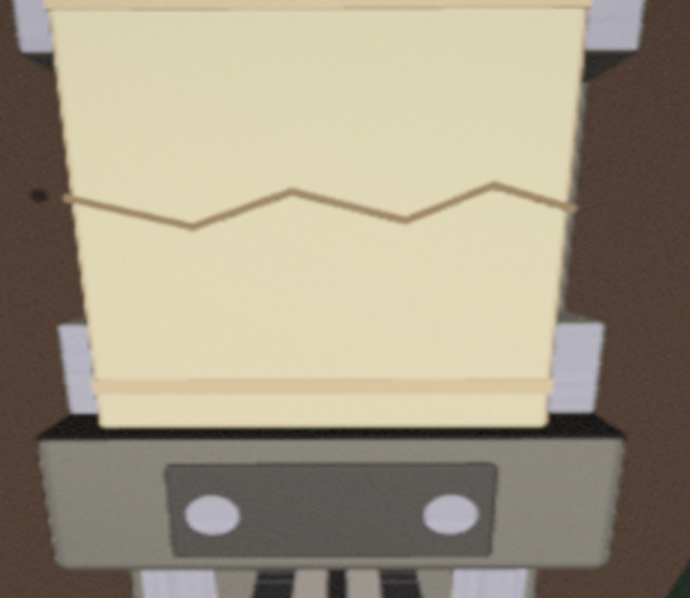

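```bash
python3 -m inch '[{"travel":[0.02,-0.098,0],"twist":[0,0,0],"claw":1},{"travel":[0.06,-0.29,0],"twist":[0,0,0],"claw":1},{"travel":[0.08,-0.4,0.1],"twist":[0,0,0],"claw":1},{"travel":[0.04,-0.2,0.5],"twist":[0,0,0],"claw":1},{"travel":[0,0,0.8],"twist":[0,0,0],"claw":1},{"travel":[0,0,0.9],"twist":[0,0,0],"claw":1},{"travel":[0,0,0.9],"twist":[0,0,0],"claw":1},{"travel":[0,0,0.9],"twist":[0,0,0],"claw":1}]'
python3 -m inch '[{"travel":[-0.3,-0.2,0.4],"twist":[0,0,0],"claw":1},{"travel":[-0.8,0,0.2],"twist":[0,0,0],"claw":1},{"travel":[-0.8,0,0],"twist":[0,0,0],"claw":1},{"travel":[-0.8,0,0],"twist":[0,0,0],"claw":1},{"travel":[0,0,0],"twist":[0,0,0],"claw":1},{"travel":[0,0,0],"twist":[0,0,0],"claw":1}]'
python3 - <<'E'
from h import *
fstat()
c,o=look('wrist','w20')
c2,_=look('scene','s20')
cv2.imwrite('pics/z20.png',cv2.resize(c2['img'][130:240,190:350,::-1],None,fx=5,fy=5,interpolation=2))
E
```

```text
time: 31.25
eef_pos: [0.6693, 0.1022, 0.2046]
orientation: [0.631, 0.776, 0.001, 0.001]
force: [0.5, 0.8, 0.5]
grip_width: -0.004
time: 32.0
eef_pos: [0.5619, 0.0944, 0.2269]
orientation: [0.631, 0.776, 0.001, 0.001]
force: [0.6, 0.9, -0.1]
grip_width: 0.002
t 32.0 n -21.45 u 569.4 z 0.2269 Fn 0.77 Fu 0.75 Fz -0.12
```

View pics/w20.png

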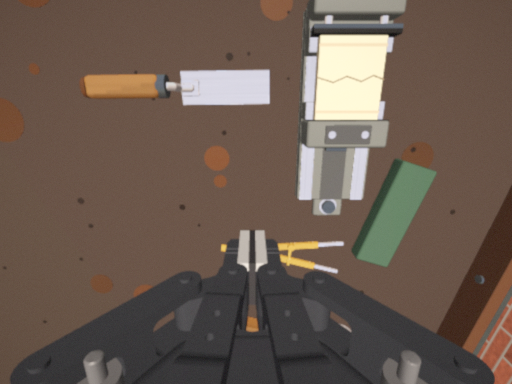

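View pics/z20.png

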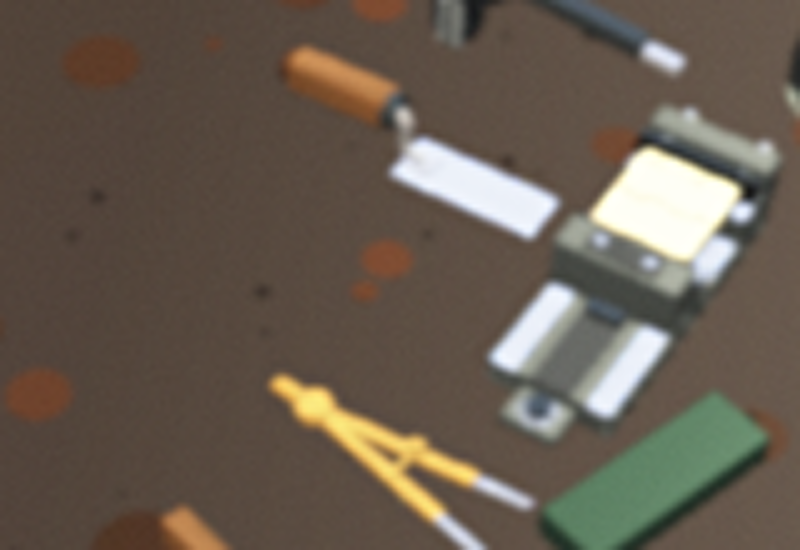

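```bash
python3 -c "
from h import *
print(ctrl.job_done())"
```

```text
the job is handed in; nothing more can be done
None
```

I moved the slip on the trowel blade from the drying sticks to the vise steps, drew the trowel out, and pushed the sliding jaw up until it nipped the slip. The job was handed in at about 32 s. No verdict is reported.

**Nip:** The jaw slid with a steady drag of about 11.4 N, and pushing ended at 19 to 21.5 N. That makes a nip of roughly 8 to 10 N. The force read this directly, and about 1.4 mm of lining travel at 6 N/mm gave about 8 N. The slope near the end came out nearer 9 N/mm than the stated 6, though the readings were noisy.

**Slip:** The last wrist and scene pictures show it on both steps, between the rubber lining and the sliding jaw. It lies wholly within the jaws' length.

**Trowel and the rest:** The trowel lies flat on the bench just in front of the vise, its tip about 35 mm from the jaws. I saw nothing else moved, and the robot was clear of everything.

**Disagreements:**
- My measurements of where the trowel sat in the hand differed by up to 3 mm.
- Estimates of the vise's angle ranged from about 11.4° to 12.4°.

Both were well within the clearances.

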